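Load the leak-test rig and set its click dial

TASK

The square cover left in the sliding tray of the leak-test rig has to come out: lay it flat in the shallow parts box. Stand every round pump casting upright in the tray, let go, and leave the tin where it is. With all that done, slide the tray by its handle until its cross is exactly under the tip of the fixed probe; after that press the sprung lever all the way down until its catch holds it; last, turn the click dial so that it rests on the sixth click clockwise from its stop.

Things in the scene. Friction and masses are not known exactly. Their poses are not given: they have to be found in the camera images.
- casting0: upright aluminium pump casting, loose; casting0 to 3 are alike, 2 to 4 present (others None). Round foot flange radius 27 mm, 8 mm thick; plain round barrel radius 17 mm from 8 to 58 mm up, dark plug to 62 mm, small brass stub on one side, not in the way. About 0.25 kg. Origin: underside centre, z up the barrel. Grip across the barrel from above, any yaw. Starts on the bench at the robot's right
- casting1: upright aluminium pump casting, loose; casting0 to 3 are alike, 2 to 4 present (others None). Round foot flange radius 27 mm, 8 mm thick; plain round barrel radius 17 mm from 8 to 58 mm up, dark plug to 62 mm, small brass stub on one side, not in the way. About 0.25 kg. Origin: underside centre, z up the barrel. Grip across the barrel from above, any yaw. Starts on the bench at the robot's right
- casting2: upright aluminium pump casting, loose; casting0 to 3 are alike, 2 to 4 present (others None). Round foot flange radius 27 mm, 8 mm thick; plain round barrel radius 17 mm from 8 to 58 mm up, dark plug to 62 mm, small brass stub on one side, not in the way. About 0.25 kg. Origin: underside centre, z up the barrel. Grip across the barrel from above, any yaw. Starts on the bench at the robot's right
- casting3: upright aluminium pump casting, loose; casting0 to 3 are alike, 2 to 4 present (others None). Round foot flange radius 27 mm, 8 mm thick; plain round barrel radius 17 mm from 8 to 58 mm up, dark plug to 62 mm, small brass stub on one side, not in the way. About 0.25 kg. Origin: underside centre, z up the barrel. Grip across the barrel from above, any yaw. Starts on the bench at the robot's right
- rig: leak-test rig, fixed: blue base plate 12 mm thick, x -125 to 145, y -150 to 225 mm, with two rails along y for the tray. A steel post 34 mm wide, 100 mm high at x 128, y 30 mm carries the brass probe; the lever is at y = 200 mm. Origin: underside of the plate, below the middle of the rails; position and yaw vary
- tray_floor (a point): middle of the top face of the tray's floor (30 mm above the bench), turned like the rig. The open aluminium tray is 140 mm (x) by 160 mm (y) inside, with rims 12 mm high and 6 mm thick. Moves with the tray. Holds four castings two by two (for example at x +-33, y +-37 mm)
- tray_handle (a point): grip point on the tray's handle, an upright black round post of radius 11 mm whose top is 13 mm above this point (82 mm above the bench); it stands outside the rim nearest the robot, 100 mm from the tray's middle
- tray_mark (a point): centre of the black cross on the small tab outside the tray's far rim, 42 mm above the bench
- probe_tip (a point): downward brass tip of the fixed probe, 53 mm above the bench, 11 mm over the path of the tray's cross
- tray (a joint): position of the tray along the rig's +y, m: 0 to 0.12, starts at 0 to 0.03; the cross is under the tip at 0.085. Friction about 3 N; stays where it is left
- lever (a joint): sprung lever, rad: 0 = up at rest (arm 0.55 rad above level), 0.55 = fully down (level). Hinge along the rig's y, 42 mm above the bench; the free end points to the rig's -x, towards the robot. Resists with up to about 9 N at the pad until 0.4, then snaps down and stays; lifting it takes about 6 N
- lever_pad (a point): middle of the top face of the black pad, 40 by 36 mm, at the free end of the lever, 140 mm from the hinge; about 123 mm above the bench when up and 51 mm when down, while it moves about 25 mm along the rig's -x. Push down on it
- dial_box: grey control box, fixed, 120 by 120 by 50 mm high, the dial in the middle of its top; long black tick at the stop position (box -x side), short ticks at the clicks 1 to 8 going clockwise. Origin: underside centre; position and yaw vary
- dial (a joint): angle of the dial clockwise seen from above, rad: 0 at its stop, one click each 0.5236 rad (30 degrees), up to 4.189; starts at rest on click 0, 1 or 2. Sprung detents of about 0.1 N m pull it onto the nearest click and hold it
- dial_grip (a point): on the dial's axis (87 mm above the bench) at gripping height. The dial is black: a disc of radius 32 mm with an upright bar across it, 61 mm long, 14 mm thick, its top 7 mm above this point and its foot on the disc 23 mm below; this point's x axis lies along the bar, and the white line is on the bar's -x half. Turns with the dial
- tin: tin can, radius 32 mm, 70 mm high, loose, standing among the castings; leave it alone. Origin: underside centre
- cover: square aluminium cover, loose, starts lying flat in the tray, any yaw: a plate 75 (x) by 50 mm (y), 14 mm thick, with a block 40 (x) by 36 mm (y) on top of it up to 34 mm, by which it can be gripped from above. 0.2 kg. Origin: underside centre
- parts_box_in (a point): middle of the inner floor of the shallow grey parts box, 5 mm above the bench, turned like the box. The box is fixed, 120 (x) by 100 mm (y) inside, walls 5 mm thick and their tops 25 mm above the bench; beyond the castings at the robot's right
Things that resemble listed ones, but are neither listed nor needed, are in the scene too. What is shaped like the cover but green is not meant. What is shaped like the casting2 but turquoise is not meant.

How it is judged (in metres and radians):
On the way, in this order (a step that is already met when the one before it is completed fails the run):
1. every casting stands upright in the tray and the cover lies flat in the parts box, all let go (x of casting0 in the frame of tray_floor between -0.052 and 0.052 m and y of casting0 in the frame of tray_floor between -0.062 and 0.062 m and z of casting0 in the frame of tray_floor between -0.006 and 0.008 m and angle between each of casting0, casting1, casting2, casting3, cover's own z axis and vertical below 0.12 rad and x of casting1 in the frame of tray_floor between -0.052 and 0.052 m and y of casting1 in the frame of tray_floor between -0.062 and 0.062 m and z of casting1 in the frame of tray_floor between -0.006 and 0.008 m and x of casting2 in the frame of tray_floor between -0.052 and 0.052 m and y of casting2 in the frame of tray_floor between -0.062 and 0.062 m and z of casting2 in the frame of tray_floor between -0.006 and 0.008 m and x of casting3 in the frame of tray_floor between -0.052 and 0.052 m and y of casting3 in the frame of tray_floor between -0.062 and 0.062 m and z of casting3 in the frame of tray_floor between -0.006 and 0.008 m and contact force between the fingers and casting0 below 0.3 N and contact force between the fingers and casting1 below 0.3 N and contact force between the fingers and casting2 below 0.3 N and contact force between the fingers and casting3 below 0.3 N and x of cover in the frame of parts_box_in between -0.045 and 0.045 m and y of cover in the frame of parts_box_in between -0.035 and 0.035 m and z of cover in the frame of parts_box_in below 0.01 m and contact force between the fingers and cover below 0.3 N and linear speed of cover below 0.02 m/s), for 0.2 s.
2. the tray's cross is under the probe tip (horizontal distance between tray_mark and probe_tip below 0.007 m), for 0.2 s.
3. the lever is down in its catch, the cross still under the tip (horizontal distance between tray_mark and probe_tip below 0.007 m and value of joint lever above 0.48 rad), for 0.2 s.
4. the dial rests on the sixth click (value of joint dial between 2.9816 and 3.3016 rad and velocity of joint dial between -0.1 and 0.1 rad/s), for 0.3 s.
At the end, for the whole second after the job is handed in: castings present stand in the tray (centre within 52 by 62 mm of its middle, upright within 0.12 rad), cover flat in the parts box (within 45 by 35 mm of its middle), all at rest; cross within 7 mm of the probe tip seen from above; lever past 0.48 rad; dial on click six (3.14 rad within 0.16) (all of step 3 and all of step 4 and x of casting0 in the frame of tray_floor between -0.052 and 0.052 m and y of casting0 in the frame of tray_floor between -0.062 and 0.062 m and z of casting0 in the frame of tray_floor between -0.006 and 0.008 m and angle between each of casting0, casting1, casting2, casting3, cover's own z axis and vertical below 0.12 rad and x of casting1 in the frame of tray_floor between -0.052 and 0.052 m and y of casting1 in the frame of tray_floor between -0.062 and 0.062 m and z of casting1 in the frame of tray_floor between -0.006 and 0.008 m and x of casting2 in the frame of tray_floor between -0.052 and 0.052 m and y of casting2 in the frame of tray_floor between -0.062 and 0.062 m and z of casting2 in the frame of tray_floor between -0.006 and 0.008 m and x of casting3 in the frame of tray_floor between -0.052 and 0.052 m and y of casting3 in the frame of tray_floor between -0.062 and 0.062 m and z of casting3 in the frame of tray_floor between -0.006 and 0.008 m and x of cover in the frame of parts_box_in between -0.045 and 0.045 m and y of cover in the frame of parts_box_in between -0.035 and 0.035 m and z of cover in the frame of parts_box_in below 0.01 m and contact force between the fingers and cover below 0.3 N and linear speed of each of cover, casting0, casting1, casting2, casting3 below 0.02 m/s and contact force between the fingers and tray below 0.3 N and contact force between the fingers and lever below 0.3 N and contact force between the fingers and dial below 0.3 N); the robot touches nothing.
It fails at once if the tin is shifted more than 40 mm (distance of tin from where it was at the start of the episode above 0.04 m).
Of casting0, casting1, casting2, casting3 only 2 to 4 are there at a start; the rules pass over those that are not, and their reading is None.
At some moment in a run one of casting0, casting1, casting2, casting3 may be knocked a few centimetres aside while the robot is not near it.
It also fails if it takes over 210 s, if anything falls off the work surface, if the arm or the gripper's body presses on something with over 40 N, if the wrist force passes 120 N, or if a joint passes its speed limit or range.

ROBOT

A 6-joint arm with a two-finger parallel gripper is mounted at the origin on the work surface. World frame = base frame: x ahead of the robot, y to its left, z up, the work surface at z = 0. Lengths are in mm, angles in rad, forces in N, time in s.
With the tool pointing down it reaches from about 325 to 775 mm from the base axis. Payload 5.5 kg.
Tool frame: the origin (TCP) lies at the very end of the fingers, on their centre line; the grasp point (between the pads) lies 19 mm behind it; z points along the fingers, y is the line along which they close (so a half turn about z gives the same grasp; the last joint's range is limited). The gripper opens to 88 mm and grips with 3 to 60 N. Pads are 20 mm wide; open, the fingers measure 115 mm over their backs; the gripper's body (75 mm by 178 mm) begins 61 mm behind the grasp point.
Start: joints at [-1.27, 0.091, 1.231, -0, 1.82, -0.057], TCP at [210.129, -562.016, 222.631] pointing down, gripper open.
Joint ranges: [-2.87, 2.87], [-0.86, 2.18], [0.17, 2.46], [-1.51, 4.65], [0.06, 2.69], [-2.65, 2.65]. Speed limits (rad/s): [2.57, 2.57, 3.01, 3.14, 3.14, 3.14].

INTERFACE

Orientations are given as a unit quaternion [x, y, z, w].
In Python, from plant import arm gives the robot as it stands. The module is installed in compiled form; this text tells all that it offers.
- The arm moves only by the tool step_arm, never from a script. Its argument "steps" is a list of rows, each a list of 2 entries, a list of its own where there are three numbers: the shift along the tool's x, y, z each as a share of 0.1 m, from -1 to 1, then the turn, a rotation vector about the tool's x, y, z each as a share of 30 degrees, from -1 to 1. A call has exactly 10 rows; each row is the pose to reach, as a shift and turn from the pose commanded when the call began, along the tool's axes at that moment; what a row does not reach only later rows make up. A row lasts 1/10 s, in which the tool goes at most 50 mm and 8.59 degrees, less where a joint would pass 70% of its speed; a pose out of reach is approached as far as the arm can. A call with a number of a shift or a turn outside -1 to 1 is refused whole. A call with a gripper value outside its range is refused whole. "fingers" is the closure in counts, from 0 (fully open) to 255 (shut), set as the call begins (left out, the last holds). The fingers move at their own pace and stop on an object; "force" is the grip in N (left out, the last holds). Time passes only in rows, so rows that repeat a pose let the fingers close, or fill a call up. It gives the time, the measured TCP pose, the force, the opening and the grip force at its end, in the units of the state.
- arm.observe(): the state, without advancing time (a new reading comes with each control period).
- arm.grab_frame(name): name is "side" or "top" or "wrist"; returns the picture (480x640x3 uint8, red, green, blue); there is no depth.
- arm.get_calibration(name): a dict with "fx", "fy", "cx", "cy" (pixels), "distortion" ([k1, k2, p1, p2, k3] as OpenCV has them; the pictures are not rectified), "T" (4x4, takes a point from camera to world coordinates); the wrist camera has in their place "T_tool_cam" (4x4, takes a point from camera to tool coordinates, whose origin is the TCP and whose axes are the flange's). Camera axes: x right, y down, z forward; pixel columns grow to the right and rows downward; lengths in mm; the calibration is good to about 2 mm. A picture is of the moment at which its call begins: read the wrist's pose just before it. get_calibration takes no time and is no camera call.
- arm.finish_job(): hands the job in; it is judged then, once.
The state is a dict: "time": time; "joint_pos": joint angles; "qvel": joint speeds; "effort": joint torques, N m; "tcp_pos": TCP position; "orientation": TCP orientation; "contact_force": force on the tool from outside, world axes, zero at the start; "wrist_torque": the same for the moment, N m; "opening": finger opening in mm; "grasp_force": force on a finger pad.
Only numpy, scipy, OpenCV 4.12 (cv2) and the standard library are available. Lean on these libraries where they do the work, as an engineer would, in place of code of your own. Each camera call takes 0.05 s, during which the arm holds its last target. There are 200 camera calls.

## Working session

There is one attempt and no reset: what is moved stays moved. The work goes in short steps, Python scripts to look and compute and a tool call to move; the robot and the scene stay as the last step left them, time stands still between calls to the robot, and variables do not carry over. Pictures are saved under pics/ and viewed, at most 14 in all, crops included, and the job is handed in when it is done.

Besides the shell and the picture viewer there is one more tool, called after ">>>" by a JSON object that holds its "fn" and its "kwargs", one argument or row to a line. step_arm: Moves the arm, as the interface text tells. Its arguments: {"type":"object","properties":{"steps":{"type":"array"},"fingers":{"type":"number"},"force":{"type":"number"}},"required":["steps"]}

```bash
mkdir -p pics
cat > h.py <<'E'
import numpy as np, cv2
from plant import arm
from scipy.spatial.transform import Rotation as R
def cal(n,s=None):
    c=arm.get_calibration(n); K=np.array([[c['fx'],0,c['cx']],[0,c['fy'],c['cy']],[0,0,1.]])
    if 'T' in c: T=np.array(c['T'])
    else:
        s=s or arm.observe(); W=np.eye(4); W[:3,:3]=R.from_quat(s['orientation']).as_matrix(); W[:3,3]=s['tcp_pos']; T=W@np.array(c['T_tool_cam'])
    return K,np.array(c['distortion'],float),T
def ray(C,p):
    K,d,T=C; q=cv2.undistortPoints(np.array(p,float).reshape(-1,1,2),K,d).reshape(-1,2)
    v=np.c_[q,np.ones(len(q))]@T[:3,:3].T
    return T[:3,3],v/np.linalg.norm(v,axis=1)[:,None]
def plane(C,p,z):
    o,v=ray(C,p); return o+v*((z-o[2])/v[:,2])[:,None]
def tri(C1,p1,C2,p2):
    o1,v1=ray(C1,[p1]);o2,v2=ray(C2,[p2]);v1=v1[0];v2=v2[0]
    a=np.linalg.lstsq(np.c_[v1,-v2],o2-o1,rcond=None)[0]
    A=o1+a[0]*v1;B=o2+a[1]*v2; return (A+B)/2,np.linalg.norm(A-B)
def proj(C,P):
    K,d,T=C; Ti=np.linalg.inv(T); return cv2.projectPoints(np.array(P,float).reshape(-1,3),cv2.Rodrigues(Ti[:3,:3])[0],Ti[:3,3],K,d)[0].reshape(-1,2)
def grab(n,f=None):
    s=arm.observe(); C=cal(n,s); im=np.array(arm.grab_frame(n))
    if f: cv2.imwrite('pics/'+f,im[:,:,::-1])
    np.savez('pics/'+(f or n)+'.npz',im=im,K=C[0],d=C[1],T=C[2])
    return im,C
def load(f):
    z=np.load('pics/'+f+'.npz'); return z['im'],(z['K'],z['d'],z['T'])
E
python3 - <<'E'
from h import *
for n in('side','top','wrist'):
    im,C=grab(n,n+'0.png'); print(n,C[0][0],C[1],C[2].round(2).tolist())
s=arm.observe();print(s)
E
```

```text
side [517.73363279   0.         316.12097849] [0.04613535 0.         0.         0.         0.        ] [[0.98, -0.09, 0.16, 410.97], [-0.18, -0.58, 0.79, -805.03], [0.02, -0.81, -0.59, 694.99], [0.0, 0.0, 0.0, 1.0]]
top [470.27438189   0.         319.86201024] [0.03601904 0.         0.         0.         0.        ] [[-0.02, -0.99, 0.12, 425.74], [-1.0, 0.02, -0.01, 16.24], [0.01, -0.12, -0.99, 1251.75], [0.0, 0.0, 0.0, 1.0]]
wrist [422.67081684   0.         320.35076507] [0.0241678 0.        0.        0.        0.       ] [[0.35, -0.9, -0.26, 279.84], [-0.94, -0.34, -0.09, -535.54], [-0.0, 0.27, -0.96, 382.51], [0.0, 0.0, 0.0, 1.0]]
{'time': 0.15, 'joint_pos': array([-1.26969688e+00,  9.16987410e-02,  1.23159887e+00,  6.13175905e-06,
        1.81978818e+00, -5.67151126e-02]), 'qvel': array([-5.58990975e-05,  6.23695603e-04, -4.09092573e-03,  4.32499443e-04,
        1.40493430e-03,  1.42879220e-03]), 'effort': array([ 7.87448480e-04, -4.47043669e+01, -4.06907487e+01,  6.98336517e-02,
        2.74377340e-02, -1.26607147e-04]), 'tcp_pos': array([ 210.06388586, -561.79330086,  221.76481204]), 'orientation': array([ 9.84038326e-01,  1.77955092e-01, -8.80483345e-05, -7.41364929e-04]), 'contact_force': array([-0.22024632,  0.03775799, -0.36758668]), 'wrist_torque': array([0.03678271, 0.00685841, 0.06028777]), 'grasp_force': 0.0, 'opening': 87.85161435149352}
```

View pics/top0.png

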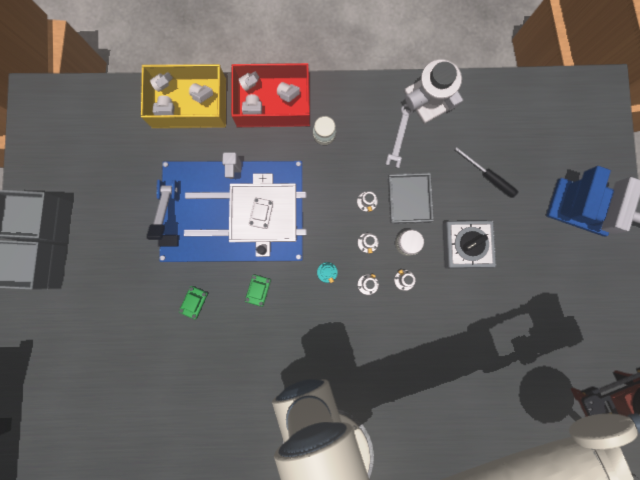

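View pics/side0.png

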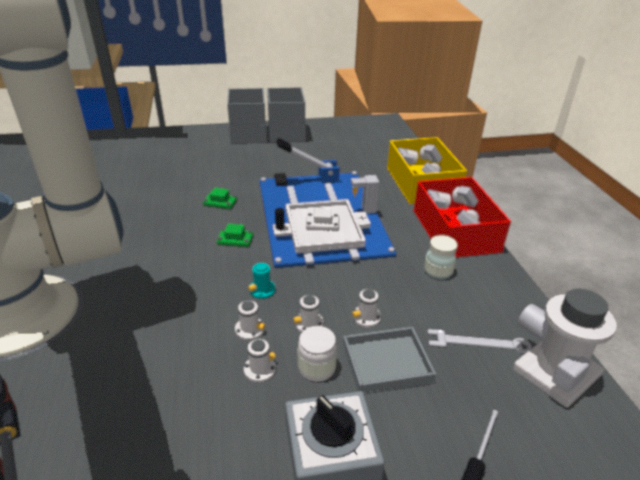

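View pics/wrist0.png

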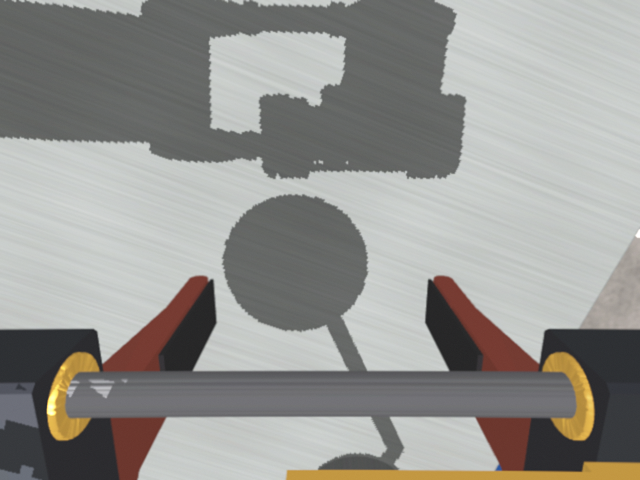

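The top view shows castings at about (367,201), (368,243), (369,285) and (405,280), and the tin at (410,242). The parts box is at (410,198) and the dial at (472,243). The tray centre is at (263,213), with the handle at (263,249), the cross at (263,179) and the lever pad at (160,232). The turquoise and green decoys are clear of these. I'll zoom in for exact pixels.

Run:
```python
import cv2
t=cv2.imread('pics/top0.png'); s=cv2.imread('pics/side0.png')
cv2.imwrite('pics/c1.png',cv2.resize(t[150:310,340:500],(800,800),interpolation=cv2.INTER_CUBIC)[:800,:][0:700][:, :][:600*0+700] if 0 else cv2.resize(t[170:300,340:500],(738,600),interpolation=cv2.INTER_CUBIC))
cv2.imwrite('pics/c2.png',cv2.resize(t[145:270,145:312],(800,600),interpolation=cv2.INTER_CUBIC))
cv2.imwrite('pics/c3.png',cv2.resize(s[260:480,220:450],(627,600),interpolation=cv2.INTER_CUBIC))
cv2.imwrite('pics/c4.png',cv2.resize(s[130:270,250:400],(643,600),interpolation=cv2.INTER_CUBIC))
```

```text
(no output)
```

View pics/c1.png

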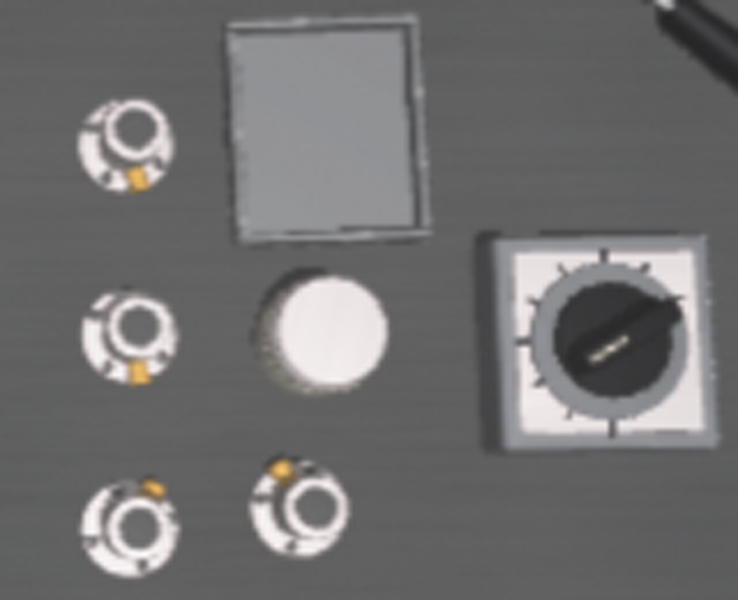

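View pics/c2.png

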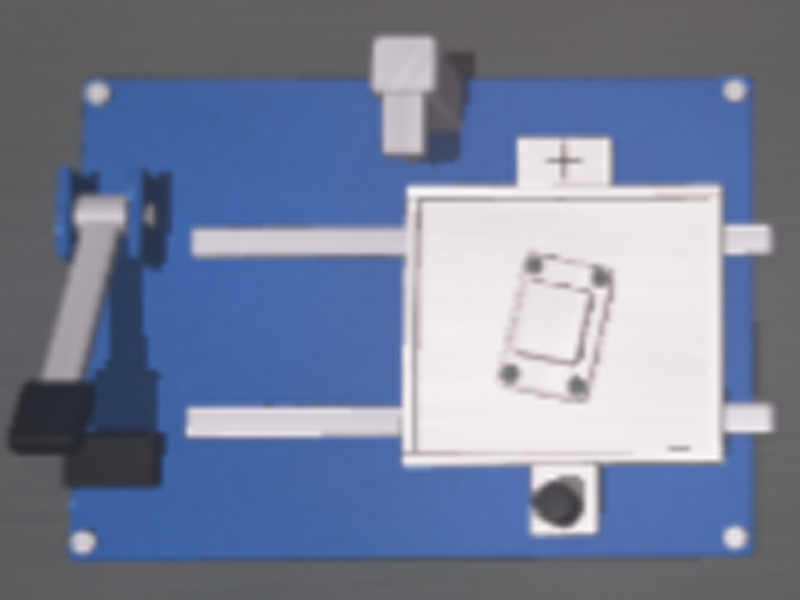

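View pics/c3.png

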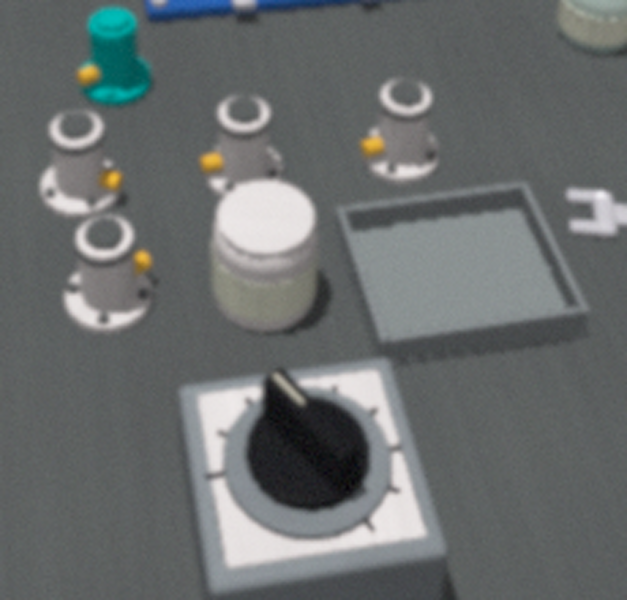

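View pics/c4.png

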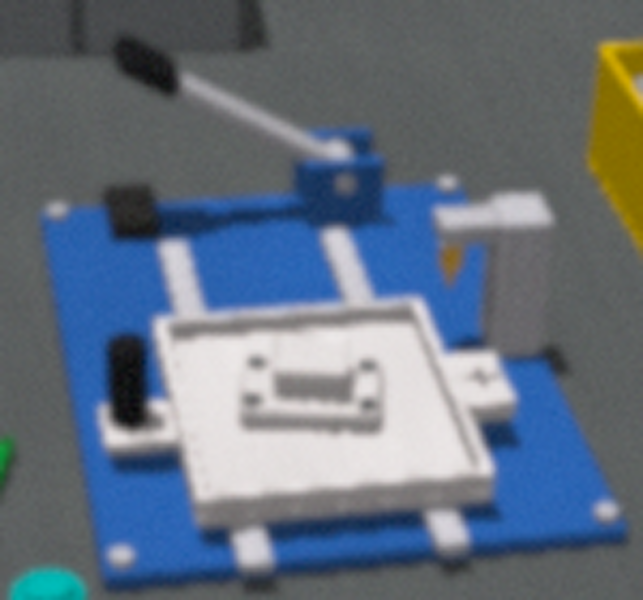

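The crops show the following:
- **Castings (c1/c3):** plugs and barrels are clear, and each stub faces away from the planned grips.
- **Dial:** the white line points about 60° clockwise from the long tick, so it sits on click 2.
- **Rig:** the cover block is at c2 (552,320), the handle top at (560,500) and the cross at (564,160).

Next I'll triangulate these points.

Run:
```python
from h import *
_,T=load('top0.png');_,S=load('side0.png')
c1=lambda p:(340+p[0]/4.6125-.39,170+p[1]/4.615-.39)
c2=lambda p:(145+p[0]/4.79-.4,145+p[1]/4.8-.4)
c3=lambda p:(220+p[0]/2.726-.3,260+p[1]/2.727-.3)
c4=lambda p:(250+p[0]/4.287-.38,130+p[1]/4.286-.38)
for n,a,b in [('A',c1((135,129)),c3((406,97))),('B',c1((139,327)),c3((245,113))),('C',c1((139,527)),c3((77,129))),('D',c1((317,508)),c3((105,237))),
 ('tin top',c1((332,333)),c3((266,217))),('handle top',c2((558,500)),c4((126,342))),('cross',c2((564,160)),c4((481,377))),
 ('lever pad',c2((52,412)),c4((146,62))),('cover block',c2((553,321)),c4((313,368))),
 ('post top',c2((405,66)),c4((522,209))),('trayFL',c2((405,463)),c4((160,322))),('trayFR',c2((722,460)),c4((202,512))),('trayBR',c2((720,188)),c4((490,485))),('trayBL',c2((408,190)),c4((415,302))),
 ('boxTL',c1((228,22)),c3((340,208))),('boxTR',c1((415,18)),c3((381,342))),('boxBR',c1((429,235)),c3((381,342))),('boxTR',c1((415,18)),c3((585,308))),('boxBL',c1((240,238)),c3((340,208))),('boxTL',c1((228,22)),c3((526,188))),
 ('dialboxTL',c1((500,238)),c3((387,363))),('dialboxTR',c1((706,235)),c3((443,553))),('dialboxBL',c1((508,448)),c3((183,388))),('dialboxBR',c1((717,446)),c3((212,585)))]:
    P,e=tri(T,a,S,b); print(n,P.round(1),round(e,1))
print('flange',plane(T,[c1((126,145)),c1((129,337)),c1((130,528)),c1((299,508))],8).round(1).tolist())
print('plates z12 corners',plane(T,[c2((97,92)),c2((735,90)),c2((735,537)),c2((83,541))],14).round(1).tolist())
print('dialbox z50',plane(T,[c1(p) for p in((500,238),(706,235),(508,448),(717,446))],50).round(1).tolist())
print('cover plate corners z44',plane(T,[c2(p) for p in((533,250),(612,268),(588,402),(498,383))],44).round(1).tolist())
print('cover block corners z64',plane(T,[c2(p) for p in((530,278),(592,292),(580,364),(516,352))],64).round(1).tolist())
print('box z25',plane(T,[c1(p) for p in((228,22),(415,18),(429,235),(240,238))],25).round(1).tolist())
print('bar ends z94',plane(T,[c1(p) for p in((578,365),(680,310))],94).round(1).tolist())
```

```text
A [ 646.7 -122.2   59.5] 0.8
B [ 536.2 -120.8   60.3] 0.2
C [ 426.3 -117.3   59.8] 1.0
D [ 435.1 -214.6   60.5] 0.3
tin top [ 530.4 -224.9   71.1] 0.9
handle top [517.  152.3  87.5] 2.0
cross [706.3 153.1  46.1] 0.6
lever pad [562.2 400.5 123.8] 3.8
cover block [615.6 158.1  58. ] 1.1
post top [744.7 229.  103.1] 0.3
trayFL [543.8 239.3  43.5] 1.9
trayFR [542.   69.5  37. ] 0.2
trayBR [690.5  68.8  37.1] 2.2
trayBL [691.  238.4  43.3] 2.1
boxTL [ 650.3 -176.9   31.9] 123.2
boxTR [ 651.  -283.6   28.6] 123.9
boxBR [ 588.2 -291.5   26.3] 1.3
boxTR [ 714.3 -288.9   28.4] 0.8
boxBL [ 588.5 -183.8   26.7] 1.1
boxTL [ 715.4 -182.2   22.2] 0.9
dialboxTL [ 582.  -324.7   50.8] 2.3
dialboxTR [ 580.9 -438.7   51.5] 3.5
dialboxBL [ 466.6 -322.8   52. ] 0.6
dialboxBR [ 465.3 -436.6   53.6] 0.2
flange [[647.3, -122.7, 8.0], [535.3, -120.9, 8.0], [426.3, -118.0, 8.0], [435.9, -214.6, 8.0]]
plates z12 corners [[756.9, 416.8, 14.0], [752.5, 60.5, 14.0], [501.6, 63.9, 14.0], [506.4, 419.4, 14.0]]
dialbox z50 [[583.3, -325.1, 50.0], [582.9, -439.6, 50.0], [466.4, -323.3, 50.0], [465.5, -438.0, 50.0]]
cover plate corners z44 [[657.6, 170.4, 44.0], [646.9, 127.6, 44.0], [574.0, 141.0, 44.0], [585.2, 189.4, 44.0]]
cover block corners z64 [[638.6, 169.5, 64.0], [630.5, 136.5, 64.0], [591.9, 143.1, 64.0], [598.9, 177.0, 64.0]]
box z25 [[715.2, -181.9, 25.0], [715.5, -289.8, 25.0], [589.0, -291.9, 25.0], [589.3, -184.1, 25.0]]
bar ends z94 [[508.4, -350.5, 94.0], [536.9, -406.5, 94.0]]
```

>>> {"fn": "step_arm", "kwargs": {
  "steps": [
    [[0.1, -0.085, 0], [0, 0, 0.07]],
    [[0.2, -0.17, 0], [0, 0, 0.14]],
    [[0.3, -0.255, 0], [0, 0, 0.21]],
    [[0.4, -0.34, 0], [0, 0, 0.28]],
    [[0.5, -0.425, 0], [0, 0, 0.35]],
    [[0.6, -0.51, 0], [0, 0, 0.42]],
    [[0.7, -0.595, 0], [0, 0, 0.49]],
    [[0.8, -0.68, 0], [0, 0, 0.56]],
    [[0.9, -0.765, 0], [0, 0, 0.63]],
    [[1, -0.85, 0], [0, 0, 0.683]]
  ],
  "fingers": 0,
  "force": 25
}}

```text
time: 1.15
tcp_pos: [274.2, -446.8, 222.3]
orientation: [1.0, -0.001, -0.0, -0.0]
contact_force: [0.5, 0.9, -0.0]
opening: 87.3
grasp_force: 0.0
```

>>> {"fn": "step_arm", "kwargs": {
  "steps": [
    [[0.06, -0.1, 0], [0, 0, 0]],
    [[0.12, -0.2, 0], [0, 0, 0]],
    [[0.18, -0.3, 0], [0, 0, 0]],
    [[0.24, -0.4, 0], [0, 0, 0]],
    [[0.3, -0.5, 0], [0, 0, 0]],
    [[0.35, -0.6, 0], [0, 0, 0]],
    [[0.4, -0.7, 0], [0, 0, 0]],
    [[0.46, -0.8, 0], [0, 0, 0]],
    [[0.52, -0.9, 0], [0, 0, 0]],
    [[0.57, -1, 0], [0, 0, 0]]
  ]
}}

```text
time: 2.15
tcp_pos: [331.5, -346.5, 222.6]
orientation: [1.0, 0.0, 0.0, -0.0]
contact_force: [0.5, -0.1, -0.2]
opening: 87.9
grasp_force: 0.0
```

>>> {"fn": "step_arm", "kwargs": {
  "steps": [
    [[0.06, -0.1, 0], [0, 0, 0]],
    [[0.12, -0.2, 0], [0, 0, 0]],
    [[0.18, -0.3, 0], [0, 0, 0]],
    [[0.24, -0.4, 0], [0, 0, 0]],
    [[0.3, -0.5, 0], [0, 0, 0]],
    [[0.35, -0.6, 0], [0, 0, 0]],
    [[0.4, -0.7, 0], [0, 0, 0]],
    [[0.46, -0.8, 0], [0, 0, 0]],
    [[0.52, -0.9, 0], [0, 0, 0]],
    [[0.57, -1, 0], [0, 0, 0]]
  ]
}}

```text
time: 3.15
tcp_pos: [388.5, -246.5, 222.6]
orientation: [1.0, 0.0, 0.0, 0.0]
contact_force: [0.1, 0.5, -0.0]
opening: 87.9
grasp_force: 0.0
```

>>> {"fn": "step_arm", "kwargs": {
  "steps": [
    [[0.06, -0.1, 0], [0, 0, 0]],
    [[0.12, -0.2, 0], [0, 0, 0]],
    [[0.18, -0.3, 0], [0, 0, 0]],
    [[0.24, -0.4, 0], [0, 0, 0]],
    [[0.3, -0.5, 0], [0, 0, 0]],
    [[0.35, -0.6, 0], [0, 0, 0]],
    [[0.4, -0.7, 0], [0, 0, 0]],
    [[0.46, -0.8, 0], [0, 0, 0]],
    [[0.52, -0.9, 0], [0, 0, 0]],
    [[0.57, -1, 0], [0, 0, 0]]
  ]
}}

```text
time: 4.15
tcp_pos: [445.5, -146.5, 222.6]
orientation: [1.0, 0.0, -0.0, -0.0]
contact_force: [0.2, 0.3, -0.2]
opening: 87.8
grasp_force: 0.0
```

>>> {"fn": "step_arm", "kwargs": {
  "steps": [
    [[0.06, -0.1, 0], [0, 0, 0]],
    [[0.12, -0.2, 0], [0, 0, 0]],
    [[0.18, -0.3, 0], [0, 0, 0]],
    [[0.24, -0.4, 0], [0, 0, 0]],
    [[0.3, -0.5, 0], [0, 0, 0]],
    [[0.35, -0.6, 0], [0, 0, 0]],
    [[0.4, -0.7, 0], [0, 0, 0]],
    [[0.46, -0.8, 0], [0, 0, 0]],
    [[0.52, -0.9, 0], [0, 0, 0]],
    [[0.57, -1, 0], [0, 0, 0]]
  ]
}}

```text
time: 5.15
tcp_pos: [502.4, -46.5, 222.6]
orientation: [1.0, 0.0, -0.0, -0.0]
contact_force: [1.1, -0.4, 0.0]
opening: 87.6
grasp_force: 0.0
```

>>> {"fn": "step_arm", "kwargs": {
  "steps": [
    [[0.06, -0.1, 0], [0, 0, 0]],
    [[0.12, -0.2, 0], [0, 0, 0]],
    [[0.18, -0.3, 0], [0, 0, 0]],
    [[0.24, -0.4, 0], [0, 0, 0]],
    [[0.3, -0.5, 0], [0, 0, 0]],
    [[0.35, -0.6, 0], [0, 0, 0]],
    [[0.4, -0.7, 0], [0, 0, 0]],
    [[0.46, -0.8, 0], [0, 0, 0]],
    [[0.52, -0.9, 0], [0, 0, 0]],
    [[0.57, -1, 0], [0, 0, 0]]
  ]
}}

```text
time: 6.15
tcp_pos: [559.4, 53.5, 222.6]
orientation: [1.0, 0.0, -0.0, -0.0]
contact_force: [0.6, 0.9, 0.5]
opening: 88.1
grasp_force: 0.0
```

>>> {"fn": "step_arm", "kwargs": {
  "steps": [
    [[0.06, -0.1, 0], [0, 0, 0.04]],
    [[0.12, -0.2, 0], [0, 0, 0.08]],
    [[0.18, -0.3, 0], [0, 0, 0.12]],
    [[0.24, -0.4, 0], [0, 0, 0.17]],
    [[0.3, -0.5, 0], [0, 0, 0.21]],
    [[0.35, -0.6, 0], [0, 0, 0.25]],
    [[0.4, -0.7, 0], [0, 0, 0.29]],
    [[0.46, -0.8, 0], [0, 0, 0.34]],
    [[0.52, -0.9, 0], [0, 0, 0.38]],
    [[0.57, -1, 0], [0, 0, 0.42]]
  ]
}}

```text
time: 7.15
tcp_pos: [616.3, 153.6, 222.4]
orientation: [0.994, -0.11, -0.0, 0.0]
contact_force: [-0.3, 1.3, 0.0]
opening: 87.6
grasp_force: 0.0
```

Run:
```python
from h import *
im,C=grab('wrist','w1.png'); print(C[2].round(2).tolist(), arm.observe()['tcp_pos'])
```

```text
[[-0.22, -0.94, -0.27, 688.98], [-0.98, 0.21, 0.06, 137.77], [0.0, 0.27, -0.96, 383.3], [0.0, 0.0, 0.0, 1.0]] [616.56310235 154.99529671 222.01779852]
```

View pics/w1.png

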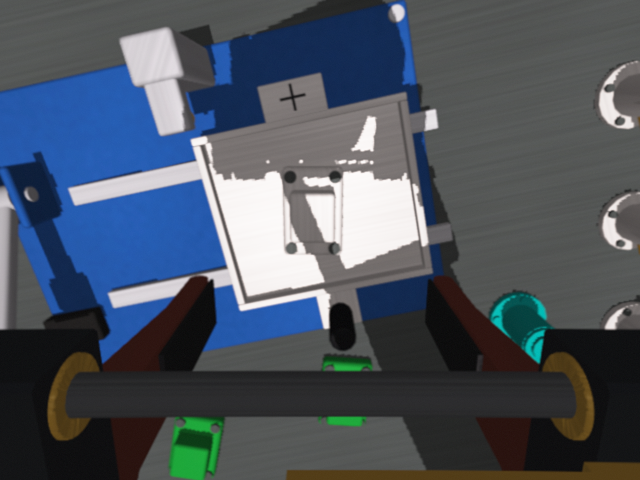

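The wrist view shows the cover square to the tool, with its holes at (290,177), (335,177), (334,249) and (291,249), and the cross at (293,97).

Run:
```python
from h import *
_,W=load('w1.png');_,T=load('top0.png');_,S=load('side0.png')
P=plane(W,[(290,177),(335,177),(334,249),(291,249)],44);print('holes',P.round(1).tolist(),P.mean(0).round(1))
for a,b in((0,3),(1,2)):
  d=P[a]-P[b];print(np.degrees(np.arctan2(d[1],d[0])))
print('cross',plane(W,[(293,97)],42), tri(W,(293,97),S,(250+481/4.287-.4,130+377/4.286-.4)))
print('tray corners',plane(W,[(194,143),(404,95),(431,271),(241,306)],42).round(1).tolist())
for z in(60,82,90): print('handle',z,proj(W,[[517,152.3,z]]).round(0))
q=proj(T,[[0,0,0]])
# cover hole height: top view holes c2
c2=lambda p:(145+p[0]/4.79-.4,145+p[1]/4.8-.4)
for a,b in zip([(533,264),(600,276),(577,385),(509,373)],[(290,177),(335,177),(334,249),(291,249)]): print(tri(T,c2(a),W,b))
```

```text
holes [[647.7, 171.8, 44.0], [639.7, 136.6, 44.0], [580.6, 150.1, 44.0], [588.6, 185.4, 44.0]] [614.2 161.   44. ]
-12.99981749259748
-12.917263368014634
cross [[706.41613796 155.10990224  42.        ]] (array([706.38542285, 154.92912121,  44.90712553]), np.float64(0.24455730207138343))
tray corners [[689.9, 239.4, 42.0], [689.1, 71.9, 42.0], [542.4, 73.1, 42.0], [546.5, 241.1, 42.0]]
handle 60 [[348. 325.]]
handle 82 [[350. 339.]]
handle 90 [[350. 344.]]
(array([648.56886911, 170.32482443,  50.74766905]), np.float64(1.5943198039191315))
(array([641.1012173 , 135.04822375,  49.99369264]), np.float64(3.2027511625413556))
(array([582.43817599, 148.1673414 ,  48.63572841]), np.float64(3.6017583923742973))
(array([589.91516627, 183.85013422,  48.41355441]), np.float64(1.924389027108562))
```

>>> {"fn": "step_arm", "kwargs": {
  "steps": [
    [[0, -0.01, 0.1], [0, 0, 0]],
    [[-0.01, -0.02, 0.2], [0, 0, 0]],
    [[-0.01, -0.03, 0.3], [0, 0, 0]],
    [[-0.02, -0.04, 0.4], [0, 0, 0]],
    [[-0.03, -0.05, 0.5], [0, 0, 0]],
    [[-0.03, -0.05, 0.6], [0, 0, 0]],
    [[-0.03, -0.05, 0.7], [0, 0, 0]],
    [[-0.03, -0.05, 0.8], [0, 0, 0]],
    [[-0.03, -0.05, 0.9], [0, 0, 0]],
    [[-0.03, -0.05, 1], [0, 0, 0]]
  ]
}}

```text
time: 8.2
tcp_pos: [614.1, 158.2, 121.8]
orientation: [0.994, -0.11, 0.0, 0.0]
contact_force: [-0.1, 0.4, -0.2]
opening: 87.9
grasp_force: 0.0
```

>>> {"fn": "step_arm", "kwargs": {
  "steps": [
    [[0, 0, 0.1], [0, 0, 0]],
    [[0, 0, 0.2], [0, 0, 0]],
    [[0, 0, 0.3], [0, 0, 0]],
    [[0, 0, 0.4], [0, 0, 0]],
    [[0, 0, 0.5], [0, 0, 0]],
    [[0, 0, 0.58], [0, 0, 0]],
    [[0, 0, 0.65], [0, 0, 0]],
    [[0, 0, 0.7], [0, 0, 0]],
    [[0, 0, 0.73], [0, 0, 0]],
    [[0, 0, 0.75], [0, 0, 0]]
  ]
}}

```text
time: 9.2
tcp_pos: [614.2, 158.2, 47.5]
orientation: [0.994, -0.11, 0.0, -0.0]
contact_force: [0.4, 0.4, 0.6]
opening: 87.8
grasp_force: 0.0
```

>>> {"fn": "step_arm", "kwargs": {
  "steps": [
    [[0, 0, 0], [0, 0, 0]],
    [[0, 0, 0], [0, 0, 0]],
    [[0, 0, 0], [0, 0, 0]],
    [[0, 0, 0], [0, 0, 0]],
    [[0, 0, 0], [0, 0, 0]],
    [[0, 0, 0], [0, 0, 0]],
    [[0, 0, 0], [0, 0, 0]],
    [[0, 0, 0], [0, 0, 0]],
    [[0, 0, 0], [0, 0, 0]],
    [[0, 0, 0], [0, 0, 0]]
  ],
  "fingers": 255,
  "force": 30
}}

```text
time: 10.2
tcp_pos: [614.1, 158.4, 47.7]
orientation: [0.994, -0.11, 0.0, -0.0]
contact_force: [1.5, 1.9, 0.1]
opening: 36.0
grasp_force: 30.0
```

>>> {"fn": "step_arm", "kwargs": {
  "steps": [
    [[0, 0, -0.05], [0, 0, 0]],
    [[0, 0, -0.15], [0, 0, 0]],
    [[0, 0, -0.25], [0, 0, 0]],
    [[0, 0, -0.37], [0, 0, -0.05]],
    [[0, 0, -0.49], [0, 0, -0.1]],
    [[0, 0, -0.61], [0, 0, -0.17]],
    [[0, 0, -0.73], [0, 0, -0.24]],
    [[0, 0, -0.84], [0, 0, -0.31]],
    [[0, 0, -0.94], [0, 0, -0.37]],
    [[0, 0, -1], [0, 0, -0.42]]
  ]
}}

```text
time: 11.2
tcp_pos: [614.6, 158.3, 149.8]
orientation: [1.0, 0.001, 0.001, -0.0]
contact_force: [-0.7, 0.5, -2.1]
opening: 35.8
grasp_force: 30.0
```

>>> {"fn": "step_arm", "kwargs": {
  "steps": [
    [[0.01, 0.07, 0], [0, 0, 0]],
    [[0.02, 0.16, 0], [0, 0, 0]],
    [[0.03, 0.26, 0], [0, 0, 0]],
    [[0.04, 0.36, 0], [0, 0, 0]],
    [[0.05, 0.46, 0], [0, 0, 0]],
    [[0.06, 0.56, 0], [0, 0, 0]],
    [[0.07, 0.66, 0], [0, 0, 0]],
    [[0.08, 0.77, 0], [0, 0, 0]],
    [[0.09, 0.88, 0], [0, 0, 0]],
    [[0.1, 0.99, 0], [0, 0, 0]]
  ]
}}

```text
time: 12.2
tcp_pos: [624.2, 58.3, 147.6]
orientation: [1.0, 0.0, 0.0, 0.0]
contact_force: [-0.2, 0.4, -1.6]
opening: 35.7
grasp_force: 30.0
```

>>> {"fn": "step_arm", "kwargs": {
  "steps": [
    [[0.01, 0.1, 0], [0, 0, 0]],
    [[0.02, 0.2, 0], [0, 0, 0]],
    [[0.03, 0.3, 0], [0, 0, 0]],
    [[0.04, 0.4, 0], [0, 0, 0]],
    [[0.05, 0.5, 0], [0, 0, 0]],
    [[0.06, 0.6, 0], [0, 0, 0]],
    [[0.07, 0.7, 0], [0, 0, 0]],
    [[0.08, 0.8, 0], [0, 0, 0]],
    [[0.09, 0.9, 0], [0, 0, 0]],
    [[0.1, 0.99, 0], [0, 0, 0]]
  ]
}}

```text
time: 13.2
tcp_pos: [634.2, -40.7, 147.6]
orientation: [1.0, 0.0, -0.0, 0.0]
contact_force: [0.5, -0.5, -2.2]
opening: 35.7
grasp_force: 30.0
```

>>> {"fn": "step_arm", "kwargs": {
  "steps": [
    [[0.01, 0.1, 0], [0, 0, 0]],
    [[0.02, 0.2, 0], [0, 0, 0]],
    [[0.03, 0.3, 0], [0, 0, 0]],
    [[0.04, 0.4, 0], [0, 0, 0]],
    [[0.05, 0.5, 0], [0, 0, 0]],
    [[0.06, 0.6, 0], [0, 0, 0]],
    [[0.07, 0.7, 0], [0, 0, 0]],
    [[0.08, 0.8, 0], [0, 0, 0]],
    [[0.09, 0.9, 0], [0, 0, 0]],
    [[0.09, 0.99, 0], [0, 0, 0]]
  ]
}}

```text
time: 14.2
tcp_pos: [643.2, -139.7, 147.5]
orientation: [1.0, 0.0, -0.0, -0.0]
contact_force: [0.5, 0.2, -1.9]
opening: 36.1
grasp_force: 30.0
```

>>> {"fn": "step_arm", "kwargs": {
  "steps": [
    [[0.01, 0.1, 0], [0, 0, 0]],
    [[0.02, 0.2, 0], [0, 0, 0]],
    [[0.03, 0.3, 0], [0, 0, 0]],
    [[0.04, 0.4, 0], [0, 0, 0]],
    [[0.05, 0.5, 0], [0, 0, 0]],
    [[0.06, 0.6, 0], [0, 0, 0]],
    [[0.07, 0.7, 0], [0, 0, 0]],
    [[0.08, 0.8, 0], [0, 0, 0]],
    [[0.09, 0.9, 0], [0, 0, 0]],
    [[0.09, 0.98, 0], [0, 0, 0]]
  ]
}}

```text
time: 15.2
tcp_pos: [652.2, -237.8, 147.5]
orientation: [1.0, -0.0, -0.0, 0.0]
contact_force: [1.3, 0.7, -2.4]
opening: 35.9
grasp_force: 30.0
```

>>> {"fn": "step_arm", "kwargs": {
  "steps": [
    [[0, 0, 0.08], [0, 0, 0]],
    [[0, 0, 0.18], [0, 0, 0]],
    [[0, 0, 0.28], [0, 0, 0]],
    [[0, 0, 0.4], [0, 0, 0]],
    [[0, 0, 0.52], [0, 0, 0]],
    [[0, 0, 0.64], [0, 0, 0]],
    [[0, 0, 0.76], [0, 0, 0]],
    [[0, 0, 0.86], [0, 0, 0]],
    [[0, 0, 0.95], [0, 0, 0]],
    [[0, 0, 1], [0, 0, 0]]
  ]
}}

```text
time: 16.2
tcp_pos: [651.8, -236.7, 46.3]
orientation: [1.0, 0.0, -0.001, -0.0]
contact_force: [-0.0, 0.8, -2.0]
opening: 36.1
grasp_force: 30.0
```

>>> {"fn": "step_arm", "kwargs": {
  "steps": [
    [[0, 0, 0.04], [0, 0, 0]],
    [[0, 0, 0.08], [0, 0, 0]],
    [[0, 0, 0.12], [0, 0, 0]],
    [[0, 0, 0.15], [0, 0, 0]],
    [[0, 0, 0.18], [0, 0, 0]],
    [[0, 0, 0.2], [0, 0, 0]],
    [[0, 0, 0.22], [0, 0, 0]],
    [[0, 0, 0.24], [0, 0, 0]],
    [[0, 0, 0.24], [0, 0, 0]],
    [[0, 0, 0.24], [0, 0, 0]]
  ]
}}

```text
time: 17.2
tcp_pos: [652.2, -236.8, 23.7]
orientation: [1.0, 0.0, 0.0, 0.0]
contact_force: [-0.1, 0.4, -1.4]
opening: 35.9
grasp_force: 30.0
```

>>> {"fn": "step_arm", "kwargs": {
  "steps": [
    [[0, 0, 0], [0, 0, 0]],
    [[0, 0, 0], [0, 0, 0]],
    [[0, 0, 0], [0, 0, 0]],
    [[0, 0, -0.1], [0, 0, 0]],
    [[0, 0, -0.2], [0, 0, 0]],
    [[0, 0, -0.35], [0, 0, 0]],
    [[0, 0, -0.5], [0, 0, 0]],
    [[0, 0, -0.7], [0, 0, 0]],
    [[0, 0, -0.85], [0, 0, 0]],
    [[0, 0, -1], [0, 0, 0]]
  ],
  "fingers": 90
}}

```text
time: 18.2
tcp_pos: [652.5, -236.9, 125.9]
orientation: [1.0, 0.0, 0.001, 0.0]
contact_force: [-0.1, 0.3, 0.6]
opening: 56.8
grasp_force: 0.0
```

>>> {"fn": "step_arm", "kwargs": {
  "steps": [
    [[0, -0.1, -0.1], [0, 0, 0]],
    [[0, -0.2, -0.2], [0, 0, 0]],
    [[0, -0.3, -0.3], [0, 0, 0]],
    [[-0.01, -0.4, -0.4], [0, 0, 0]],
    [[-0.02, -0.5, -0.5], [0, 0, 0]],
    [[-0.03, -0.6, -0.6], [0, 0, 0]],
    [[-0.04, -0.7, -0.7], [0, 0, 0]],
    [[-0.05, -0.8, -0.8], [0, 0, 0]],
    [[-0.05, -0.9, -0.8], [0, 0, 0]],
    [[-0.05, -1, -0.8], [0, 0, 0]]
  ]
}}

```text
time: 19.2
tcp_pos: [647.2, -136.0, 203.9]
orientation: [1.0, 0.0, 0.0, 0.0]
contact_force: [-0.4, -0.1, -0.5]
opening: 56.9
grasp_force: 0.0
```

Run:
```python
from h import *
im,C=grab('wrist','w2.png'); 
im,C=grab('side','s2.png'); print(arm.observe()['tcp_pos'])
```

```text
[ 647.07659404 -135.22141508  202.99766042]
```

View pics/w2.png

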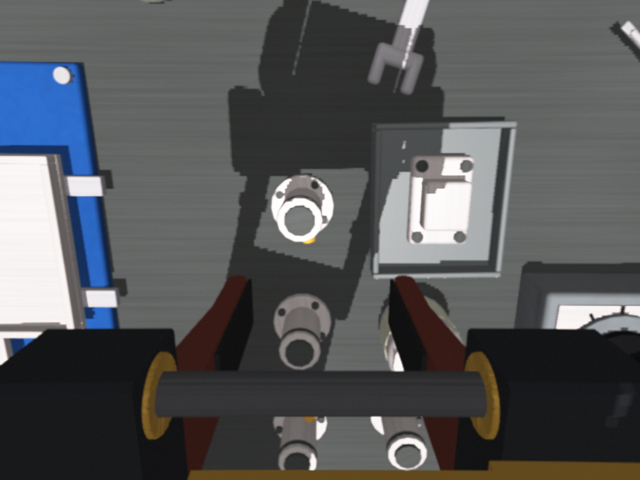

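The cover lies flat in the middle of the box. Casting plugs appear at A (300,220), B (300,350), C (297,457) and D (406,453).

Run:
```python
from h import *
_,W=load('w2.png')
print(plane(W,[(300,220),(300,350),(297,457),(406,453)],62).round(1).tolist())
im,S=load('s2.png'); old,_=load('side0.png')
d=cv2.absdiff(im,old).max(2)[310:350+70,225:400]; print((d>60).sum())
```

```text
[[647.4, -120.7, 62.0], [539.7, -119.3, 62.0], [435.8, -115.4, 62.0], [440.1, -209.7, 62.0]]
650
```

>>> {"fn": "step_arm", "kwargs": {
  "steps": [
    [[0, -0.05, 0.1], [0, 0, 0]],
    [[0, -0.1, 0.2], [0, 0, 0]],
    [[0, -0.15, 0.3], [0, 0, 0]],
    [[0, -0.15, 0.4], [0, 0, 0]],
    [[0, -0.15, 0.5], [0, 0, 0]],
    [[0, -0.15, 0.6], [0, 0, 0]],
    [[0, -0.15, 0.7], [0, 0, 0]],
    [[0, -0.15, 0.8], [0, 0, 0]],
    [[0, -0.15, 0.9], [0, 0, 0]],
    [[0, -0.15, 1], [0, 0, 0]]
  ]
}}

```text
time: 20.3
tcp_pos: [647.1, -121.9, 102.8]
orientation: [1.0, 0.0, 0.0, 0.0]
contact_force: [0.8, -0.6, 0.3]
opening: 56.5
grasp_force: 0.0
```

>>> {"fn": "step_arm", "kwargs": {
  "steps": [
    [[0, 0, 0.1], [0, 0, 0]],
    [[0, 0, 0.2], [0, 0, 0]],
    [[0, 0, 0.3], [0, 0, 0]],
    [[0, 0, 0.4], [0, 0, 0]],
    [[0, 0, 0.5], [0, 0, 0]],
    [[0, 0, 0.6], [0, 0, 0]],
    [[0, 0, 0.7], [0, 0, 0]],
    [[0, 0, 0.8], [0, 0, 0]],
    [[0, 0, 0.86], [0, 0, 0]],
    [[0, 0, 0.89], [0, 0, 0]]
  ]
}}

```text
time: 21.3
tcp_pos: [646.7, -121.7, 13.6]
orientation: [1.0, 0.0, -0.001, -0.0]
contact_force: [-0.2, 0.3, -0.4]
opening: 56.6
grasp_force: 0.0
```

>>> {"fn": "step_arm", "kwargs": {
  "steps": [
    [[0, 0, 0], [0, 0, 0]],
    [[0, 0, 0], [0, 0, 0]],
    [[0, 0, 0], [0, 0, 0]],
    [[0, 0, 0], [0, 0, 0]],
    [[0, 0, 0], [0, 0, 0]],
    [[0, 0, 0], [0, 0, 0]],
    [[0, 0, 0], [0, 0, 0]],
    [[0, 0, 0], [0, 0, 0]],
    [[0, 0, 0], [0, 0, 0]],
    [[0, 0, 0], [0, 0, 0]]
  ],
  "fingers": 255
}}

```text
time: 22.3
tcp_pos: [647.5, -121.7, 15.4]
orientation: [1.0, 0.0, 0.001, -0.0]
contact_force: [-0.1, 2.3, 5.8]
opening: 33.8
grasp_force: 30.0
```

>>> {"fn": "step_arm", "kwargs": {
  "steps": [
    [[0, 0, -0.05], [0, 0, 0]],
    [[0, 0, -0.15], [0, 0, 0]],
    [[0, 0, -0.27], [0, 0, 0]],
    [[0, 0, -0.4], [0, 0, 0]],
    [[0, -0.05, -0.53], [0, 0, 0]],
    [[0, -0.12, -0.66], [0, 0, 0]],
    [[0, -0.2, -0.78], [0, 0, 0]],
    [[0, -0.3, -0.88], [0, 0, 0]],
    [[0, -0.4, -0.96], [0, 0, 0]],
    [[0, -0.5, -1], [0, 0, 0]]
  ]
}}

```text
time: 23.3
tcp_pos: [647.4, -70.6, 115.8]
orientation: [1.0, 0.0, 0.001, 0.0]
contact_force: [-0.2, 0.8, -3.3]
opening: 33.3
grasp_force: 30.0
```

>>> {"fn": "step_arm", "kwargs": {
  "steps": [
    [[0, -0.1, 0], [0, 0, 0]],
    [[0, -0.2, 0], [0, 0, 0]],
    [[0, -0.3, 0], [0, 0, 0]],
    [[0, -0.4, 0], [0, 0, 0]],
    [[0, -0.5, 0], [0, 0, 0]],
    [[0, -0.6, 0], [0, 0, 0]],
    [[0, -0.7, 0], [0, 0, 0]],
    [[0, -0.8, 0], [0, 0, 0]],
    [[0, -0.9, 0], [0, 0, 0]],
    [[0, -1, 0], [0, 0, 0]]
  ]
}}

```text
time: 24.3
tcp_pos: [647.1, 29.0, 114.7]
orientation: [1.0, 0.0, 0.0, 0.0]
contact_force: [-0.3, -0.7, -3.4]
opening: 33.5
grasp_force: 30.0
```

>>> {"fn": "step_arm", "kwargs": {
  "steps": [
    [[0, -0.1, 0], [0, 0, 0]],
    [[0, -0.2, 0], [0, 0, 0]],
    [[0, -0.3, 0], [0, 0, 0]],
    [[0, -0.4, 0], [0, 0, 0]],
    [[0, -0.5, 0], [0, 0, 0]],
    [[0.01, -0.6, 0], [0, 0, 0]],
    [[0.01, -0.7, 0], [0, 0, 0]],
    [[0.02, -0.8, 0], [0, 0, 0]],
    [[0.02, -0.9, 0], [0, 0, 0]],
    [[0.03, -1, 0], [0, 0, 0]]
  ]
}}

```text
time: 25.3
tcp_pos: [650.1, 129.1, 114.6]
orientation: [1.0, 0.0, -0.0, -0.0]
contact_force: [0.2, -0.9, -3.5]
opening: 33.3
grasp_force: 30.0
```

>>> {"fn": "step_arm", "kwargs": {
  "steps": [
    [[0, -0.1, 0], [0, 0, 0]],
    [[0, -0.2, 0], [0, 0, 0]],
    [[0, -0.3, 0], [0, 0, 0]],
    [[0, -0.4, 0], [0, 0, 0]],
    [[0, -0.48, 0], [0, 0, 0]],
    [[0, -0.55, 0], [0, 0, 0]],
    [[0, -0.6, 0.05], [0, 0, 0]],
    [[0, -0.63, 0.13], [0, 0, 0]],
    [[0, -0.63, 0.2], [0, 0, 0]],
    [[0, -0.63, 0.25], [0, 0, 0]]
  ]
}}

```text
time: 26.3
tcp_pos: [649.6, 190.8, 87.9]
orientation: [1.0, -0.0, -0.001, 0.0]
contact_force: [0.5, -0.9, -4.2]
opening: 33.7
grasp_force: 30.0
```

>>> {"fn": "step_arm", "kwargs": {
  "steps": [
    [[0, 0, 0.08], [0, 0, 0]],
    [[0, 0, 0.16], [0, 0, 0]],
    [[0, 0, 0.24], [0, 0, 0]],
    [[0, 0, 0.3], [0, 0, 0]],
    [[0, 0, 0.36], [0, 0, 0]],
    [[0, 0, 0.4], [0, 0, 0]],
    [[0, 0, 0.42], [0, 0, 0]],
    [[0, 0, 0.44], [0, 0, 0]],
    [[0, 0, 0.44], [0, 0, 0]],
    [[0, 0, 0.44], [0, 0, 0]]
  ]
}}

```text
time: 27.3
tcp_pos: [650.3, 191.3, 46.0]
orientation: [1.0, 0.0, 0.0, -0.0]
contact_force: [0.9, 0.6, -3.0]
opening: 33.5
grasp_force: 30.0
```

>>> {"fn": "step_arm", "kwargs": {
  "steps": [
    [[0, 0, 0], [0, 0, 0]],
    [[0, 0, 0], [0, 0, 0]],
    [[0, 0, 0], [0, 0, 0]],
    [[0, 0, -0.08], [0, 0, 0]],
    [[0, 0, -0.18], [0, 0, 0]],
    [[0, 0, -0.3], [0, 0, 0]],
    [[0, 0, -0.42], [0, 0, 0]],
    [[0, 0, -0.55], [0, 0, 0]],
    [[0, 0.1, -0.68], [0, 0, 0]],
    [[0, 0.2, -0.8], [0, 0, 0]]
  ],
  "fingers": 90
}}

```text
time: 28.3
tcp_pos: [650.2, 170.6, 127.2]
orientation: [1.0, 0.0, 0.0, 0.0]
contact_force: [-0.4, -0.9, -0.2]
opening: 56.9
grasp_force: 0.0
```

```bash
cat > chk.py <<'E'
from h import *
import sys
# casting check: bright (flange/rim) blobs near the bench castings in the top view, old against new
im,T=grab('top',sys.argv[1]); old,_=load('top0.png')
for n,P in dict(A=(647,-122),B=(536.5,-120.5),C=(427,-117.5),D=(435.5,-214.5),tin=(530,-225)).items():
    u,v=proj(T,[[*P,35]])[0].astype(int); r=[]
    for q in(old,im):
        w=q[v-16:v+17,u-16:u+17]; g=w.max(2); m=(g>105)
        y,x=np.nonzero(m); r.append((m.sum(),round(x.mean()-16,1) if len(x) else None,round(y.mean()-16,1) if len(x) else None))
    print(n,r)
E
python3 chk.py top1.png
```

```text
A [(np.int64(345), np.float64(-0.3), np.float64(2.4)), (np.int64(0), None, None)]
B [(np.int64(372), np.float64(-0.5), np.float64(1.7)), (np.int64(317), np.float64(-0.7), np.float64(1.9))]
C [(np.int64(387), np.float64(-0.3), np.float64(1.3)), (np.int64(325), np.float64(-0.5), np.float64(1.3))]
D [(np.int64(365), np.float64(-1.7), np.float64(1.2)), (np.int64(297), np.float64(-1.9), np.float64(1.3))]
tin [(np.int64(602), np.float64(2.1), np.float64(-0.7)), (np.int64(557), np.float64(2.4), np.float64(-0.8))]
```

>>> {"fn": "step_arm", "kwargs": {
  "steps": [
    [[-0.04, 0.1, 0], [0, 0, 0]],
    [[-0.08, 0.2, 0], [0, 0, 0]],
    [[-0.12, 0.3, 0], [0, 0, 0]],
    [[-0.16, 0.4, 0], [0, 0, 0]],
    [[-0.2, 0.5, 0], [0, 0, 0]],
    [[-0.24, 0.6, 0], [0, 0, 0]],
    [[-0.28, 0.7, 0], [0, 0, 0]],
    [[-0.31, 0.8, 0], [0, 0, 0]],
    [[-0.35, 0.9, 0], [0, 0, 0]],
    [[-0.38, 0.98, 0], [0, 0, 0]]
  ]
}}

```text
time: 29.35
tcp_pos: [611.8, 72.3, 125.7]
orientation: [1.0, -0.0, 0.0, 0.0]
contact_force: [0.4, -0.0, -0.3]
opening: 57.1
grasp_force: 0.0
```

>>> {"fn": "step_arm", "kwargs": {
  "steps": [
    [[-0.04, 0.1, 0], [0, 0, 0]],
    [[-0.08, 0.2, 0], [0, 0, 0]],
    [[-0.12, 0.3, 0], [0, 0, 0]],
    [[-0.16, 0.4, 0], [0, 0, 0]],
    [[-0.2, 0.5, 0], [0, 0, 0]],
    [[-0.24, 0.6, 0], [0, 0, 0]],
    [[-0.28, 0.7, 0], [0, 0, 0]],
    [[-0.31, 0.8, 0], [0, 0, 0]],
    [[-0.35, 0.9, 0], [0, 0, 0]],
    [[-0.38, 0.97, 0], [0, 0, 0]]
  ]
}}

```text
time: 30.35
tcp_pos: [573.8, -24.8, 125.6]
orientation: [1.0, -0.0, -0.0, 0.0]
contact_force: [0.3, 0.3, 0.1]
opening: 56.7
grasp_force: 0.0
```

>>> {"fn": "step_arm", "kwargs": {
  "steps": [
    [[-0.04, 0.1, 0], [0, 0, 0]],
    [[-0.08, 0.2, 0], [0, 0, 0]],
    [[-0.12, 0.3, 0], [0, 0, 0]],
    [[-0.16, 0.4, 0], [0, 0, 0]],
    [[-0.2, 0.55, 0], [0, 0, 0]],
    [[-0.24, 0.7, 0], [0, 0, 0]],
    [[-0.29, 0.83, 0.04], [0, 0, 0]],
    [[-0.33, 0.93, 0.12], [0, 0, 0]],
    [[-0.37, 0.97, 0.21], [0, 0, 0]],
    [[-0.37, 0.97, 0.3], [0, 0, 0]]
  ]
}}

```text
time: 31.35
tcp_pos: [536.4, -121.3, 94.4]
orientation: [1.0, -0.0, -0.0, -0.0]
contact_force: [0.1, 0.7, 0.2]
opening: 56.9
grasp_force: 0.0
```

>>> {"fn": "step_arm", "kwargs": {
  "steps": [
    [[0, 0, 0.1], [0, 0, 0]],
    [[0, 0, 0.2], [0, 0, 0]],
    [[0, 0, 0.3], [0, 0, 0]],
    [[0, 0, 0.4], [0, 0, 0]],
    [[0, 0, 0.5], [0, 0, 0]],
    [[0, 0, 0.6], [0, 0, 0]],
    [[0, 0, 0.69], [0, 0, 0]],
    [[0, 0, 0.76], [0, 0, 0]],
    [[0, 0, 0.8], [0, 0, 0]],
    [[0, 0, 0.81], [0, 0, 0]]
  ]
}}

```text
time: 32.35
tcp_pos: [536.9, -120.8, 14.1]
orientation: [1.0, 0.0, -0.0, -0.0]
contact_force: [-0.1, -0.1, -1.7]
opening: 56.7
grasp_force: 0.0
```

>>> {"fn": "step_arm", "kwargs": {
  "steps": [
    [[0, 0, 0], [0, 0, 0]],
    [[0, 0, 0], [0, 0, 0]],
    [[0, 0, 0], [0, 0, 0]],
    [[0, 0, 0], [0, 0, 0]],
    [[0, 0, 0], [0, 0, 0]],
    [[0, 0, 0], [0, 0, 0]],
    [[0, 0, 0], [0, 0, 0]],
    [[0, 0, 0], [0, 0, 0]],
    [[0, 0, 0], [0, 0, 0]],
    [[0, 0, 0], [0, 0, 0]]
  ],
  "fingers": 255
}}

```text
time: 33.35
tcp_pos: [537.5, -120.6, 15.2]
orientation: [1.0, 0.0, 0.0, -0.0]
contact_force: [-1.0, 3.2, 5.7]
opening: 33.5
grasp_force: 30.0
```

>>> {"fn": "step_arm", "kwargs": {
  "steps": [
    [[0, 0, -0.05], [0, 0, 0]],
    [[0, 0, -0.15], [0, 0, 0]],
    [[0, 0, -0.27], [0, 0, 0]],
    [[0, 0, -0.4], [0, 0, 0]],
    [[0, -0.05, -0.53], [0, 0, 0]],
    [[0, -0.12, -0.66], [0, 0, 0]],
    [[0, -0.2, -0.78], [0, 0, 0]],
    [[0, -0.3, -0.88], [0, 0, 0]],
    [[0, -0.4, -0.96], [0, 0, 0]],
    [[0, -0.5, -1], [0, 0, 0]]
  ]
}}

```text
time: 34.35
tcp_pos: [537.4, -69.7, 115.7]
orientation: [1.0, 0.0, 0.001, 0.0]
contact_force: [-0.1, 0.1, -3.1]
opening: 33.8
grasp_force: 30.0
```

>>> {"fn": "step_arm", "kwargs": {
  "steps": [
    [[0.02, -0.1, 0], [0, 0, 0]],
    [[0.03, -0.2, 0], [0, 0, 0]],
    [[0.05, -0.3, 0], [0, 0, 0]],
    [[0.06, -0.4, 0], [0, 0, 0]],
    [[0.08, -0.5, 0], [0, 0, 0]],
    [[0.1, -0.6, 0], [0, 0, 0]],
    [[0.11, -0.7, 0], [0, 0, 0]],
    [[0.13, -0.8, 0], [0, 0, 0]],
    [[0.14, -0.9, 0], [0, 0, 0]],
    [[0.16, -1, 0], [0, 0, 0]]
  ]
}}

```text
time: 35.35
tcp_pos: [553.2, 30.0, 114.7]
orientation: [1.0, 0.0, 0.0, 0.0]
contact_force: [0.0, -0.2, -3.0]
opening: 33.8
grasp_force: 30.0
```

>>> {"fn": "step_arm", "kwargs": {
  "steps": [
    [[0.02, -0.1, 0], [0, 0, 0]],
    [[0.03, -0.2, 0], [0, 0, 0]],
    [[0.05, -0.3, 0], [0, 0, 0]],
    [[0.06, -0.4, 0], [0, 0, 0]],
    [[0.08, -0.5, 0], [0, 0, 0]],
    [[0.1, -0.6, 0], [0, 0, 0]],
    [[0.11, -0.7, 0], [0, 0, 0]],
    [[0.13, -0.8, 0], [0, 0, 0]],
    [[0.14, -0.9, 0], [0, 0, 0]],
    [[0.16, -1, 0], [0, 0, 0]]
  ]
}}

```text
time: 36.35
tcp_pos: [569.2, 130.1, 114.6]
orientation: [1.0, 0.0, -0.0, -0.0]
contact_force: [0.5, 0.6, -3.6]
opening: 33.6
grasp_force: 30.0
```

>>> {"fn": "step_arm", "kwargs": {
  "steps": [
    [[0.03, -0.1, 0], [0, 0, 0]],
    [[0.06, -0.2, 0], [0, 0, 0]],
    [[0.09, -0.3, 0], [0, 0, 0]],
    [[0.12, -0.4, 0], [0, 0, 0]],
    [[0.14, -0.48, 0], [0, 0, 0]],
    [[0.16, -0.55, 0], [0, 0, 0]],
    [[0.16, -0.6, 0.05], [0, 0, 0]],
    [[0.16, -0.62, 0.13], [0, 0, 0]],
    [[0.16, -0.62, 0.2], [0, 0, 0]],
    [[0.16, -0.62, 0.25], [0, 0, 0]]
  ]
}}

```text
time: 37.35
tcp_pos: [584.5, 190.8, 88.1]
orientation: [1.0, -0.0, -0.001, 0.0]
contact_force: [-0.4, -0.1, -3.0]
opening: 33.5
grasp_force: 30.0
```

>>> {"fn": "step_arm", "kwargs": {
  "steps": [
    [[0, 0, 0.08], [0, 0, 0]],
    [[0, 0, 0.16], [0, 0, 0]],
    [[0, 0, 0.24], [0, 0, 0]],
    [[0, 0, 0.3], [0, 0, 0]],
    [[0, 0, 0.36], [0, 0, 0]],
    [[0, 0, 0.4], [0, 0, 0]],
    [[0, 0, 0.42], [0, 0, 0]],
    [[0, 0, 0.44], [0, 0, 0]],
    [[0, 0, 0.44], [0, 0, 0]],
    [[0, 0, 0.44], [0, 0, 0]]
  ]
}}

```text
time: 38.35
tcp_pos: [585.2, 191.3, 45.9]
orientation: [1.0, 0.0, 0.0, -0.0]
contact_force: [-0.3, 0.2, -2.9]
opening: 33.5
grasp_force: 30.0
```

>>> {"fn": "step_arm", "kwargs": {
  "steps": [
    [[0, 0, 0], [0, 0, 0]],
    [[0, 0, 0], [0, 0, 0]],
    [[0, 0, 0], [0, 0, 0]],
    [[0, 0, -0.08], [0, 0, 0]],
    [[0, 0, -0.18], [0, 0, 0]],
    [[0, 0, -0.3], [0, 0, 0]],
    [[0, 0, -0.42], [0, 0, 0]],
    [[0, 0, -0.55], [0, 0, 0]],
    [[0, 0.1, -0.68], [0, 0, 0]],
    [[0, 0.2, -0.8], [0, 0, 0]]
  ],
  "fingers": 90
}}

```text
time: 39.35
tcp_pos: [585.2, 170.6, 127.2]
orientation: [1.0, 0.0, 0.0, 0.0]
contact_force: [-1.2, 0.2, -0.3]
opening: 56.4
grasp_force: 0.0
```

```bash
python3 chk.py top2.png
```

```text
A [(np.int64(345), np.float64(-0.3), np.float64(2.4)), (np.int64(0), None, None)]
B [(np.int64(372), np.float64(-0.5), np.float64(1.7)), (np.int64(0), None, None)]
C [(np.int64(387), np.float64(-0.3), np.float64(1.3)), (np.int64(331), np.float64(-0.5), np.float64(1.3))]
D [(np.int64(365), np.float64(-1.7), np.float64(1.2)), (np.int64(306), np.float64(-1.9), np.float64(1.3))]
tin [(np.int64(602), np.float64(2.1), np.float64(-0.7)), (np.int64(567), np.float64(2.4), np.float64(-0.8))]
```

>>> {"fn": "step_arm", "kwargs": {
  "steps": [
    [[-0.05, 0.1, 0], [0, 0, 0]],
    [[-0.1, 0.2, 0], [0, 0, 0]],
    [[-0.16, 0.3, 0], [0, 0, 0]],
    [[-0.21, 0.4, 0], [0, 0, 0]],
    [[-0.27, 0.5, 0], [0, 0, 0]],
    [[-0.32, 0.6, 0], [0, 0, 0]],
    [[-0.38, 0.7, 0], [0, 0, 0]],
    [[-0.43, 0.8, 0], [0, 0, 0]],
    [[-0.48, 0.9, 0], [0, 0, 0]],
    [[-0.53, 0.96, 0], [0, 0, 0]]
  ]
}}

```text
time: 40.4
tcp_pos: [531.7, 74.2, 125.7]
orientation: [1.0, -0.0, 0.0, 0.0]
contact_force: [-0.4, 0.4, 0.2]
opening: 56.6
grasp_force: 0.0
```

>>> {"fn": "step_arm", "kwargs": {
  "steps": [
    [[-0.05, 0.1, 0], [0, 0, 0]],
    [[-0.1, 0.2, 0], [0, 0, 0]],
    [[-0.16, 0.3, 0], [0, 0, 0]],
    [[-0.21, 0.4, 0], [0, 0, 0]],
    [[-0.27, 0.5, 0], [0, 0, 0]],
    [[-0.32, 0.6, 0], [0, 0, 0]],
    [[-0.38, 0.7, 0], [0, 0, 0]],
    [[-0.43, 0.8, 0], [0, 0, 0]],
    [[-0.48, 0.9, 0], [0, 0, 0]],
    [[-0.53, 0.96, 0], [0, 0, 0]]
  ]
}}

```text
time: 41.4
tcp_pos: [478.7, -21.8, 125.6]
orientation: [1.0, -0.0, 0.0, 0.0]
contact_force: [0.0, -0.2, -1.0]
opening: 56.9
grasp_force: 0.0
```

>>> {"fn": "step_arm", "kwargs": {
  "steps": [
    [[-0.05, 0.1, 0], [0, 0, 0]],
    [[-0.11, 0.2, 0], [0, 0, 0]],
    [[-0.17, 0.31, 0], [0, 0, 0]],
    [[-0.23, 0.43, 0], [0, 0, 0]],
    [[-0.3, 0.56, 0], [0, 0, 0]],
    [[-0.37, 0.7, 0], [0, 0, 0]],
    [[-0.44, 0.83, 0.04], [0, 0, 0]],
    [[-0.49, 0.93, 0.12], [0, 0, 0]],
    [[-0.52, 0.97, 0.21], [0, 0, 0]],
    [[-0.52, 0.97, 0.3], [0, 0, 0]]
  ]
}}

```text
time: 42.4
tcp_pos: [426.7, -118.3, 94.6]
orientation: [1.0, -0.0, -0.0, -0.0]
contact_force: [-0.5, -0.2, 0.2]
opening: 56.5
grasp_force: 0.0
```

>>> {"fn": "step_arm", "kwargs": {
  "steps": [
    [[0, 0, 0.1], [0, 0, 0]],
    [[0, 0, 0.2], [0, 0, 0]],
    [[0, 0, 0.3], [0, 0, 0]],
    [[0, 0, 0.4], [0, 0, 0]],
    [[0, 0, 0.5], [0, 0, 0]],
    [[0, 0, 0.6], [0, 0, 0]],
    [[0, 0, 0.69], [0, 0, 0]],
    [[0, 0, 0.76], [0, 0, 0]],
    [[0, 0, 0.8], [0, 0, 0]],
    [[0, 0, 0.81], [0, 0, 0]]
  ]
}}

```text
time: 43.4
tcp_pos: [427.0, -117.8, 14.1]
orientation: [1.0, 0.0, -0.0, -0.0]
contact_force: [-0.9, -0.3, -0.8]
opening: 56.6
grasp_force: 0.0
```

>>> {"fn": "step_arm", "kwargs": {
  "steps": [
    [[0, 0, 0], [0, 0, 0]],
    [[0, 0, 0], [0, 0, 0]],
    [[0, 0, 0], [0, 0, 0]],
    [[0, 0, 0], [0, 0, 0]],
    [[0, 0, 0], [0, 0, 0]],
    [[0, 0, 0], [0, 0, 0]],
    [[0, 0, 0], [0, 0, 0]],
    [[0, 0, 0], [0, 0, 0]],
    [[0, 0, 0], [0, 0, 0]],
    [[0, 0, 0], [0, 0, 0]]
  ],
  "fingers": 255
}}

```text
time: 44.4
tcp_pos: [427.4, -117.7, 15.1]
orientation: [1.0, 0.0, 0.0, -0.0]
contact_force: [0.0, 2.8, 5.2]
opening: 33.7
grasp_force: 30.0
```

>>> {"fn": "step_arm", "kwargs": {
  "steps": [
    [[0, 0, -0.05], [0, 0, 0]],
    [[0, 0, -0.15], [0, 0, 0]],
    [[0, 0, -0.27], [0, 0, 0]],
    [[0, 0, -0.4], [0, 0, 0]],
    [[0, -0.05, -0.53], [0, 0, 0]],
    [[0, -0.12, -0.66], [0, 0, 0]],
    [[0, -0.2, -0.78], [0, 0, 0]],
    [[0, -0.3, -0.88], [0, 0, 0]],
    [[0, -0.4, -0.96], [0, 0, 0]],
    [[0, -0.5, -1], [0, 0, 0]]
  ]
}}

```text
time: 45.4
tcp_pos: [427.4, -66.8, 115.6]
orientation: [1.0, 0.0, 0.001, 0.0]
contact_force: [0.7, 0.7, -3.3]
opening: 33.8
grasp_force: 30.0
```

>>> {"fn": "step_arm", "kwargs": {
  "steps": [
    [[0.06, -0.05, 0], [0, 0, 0]],
    [[0.13, -0.11, 0], [0, 0, 0]],
    [[0.21, -0.17, 0], [0, 0, 0]],
    [[0.29, -0.24, 0], [0, 0, 0]],
    [[0.38, -0.31, 0], [0, 0, 0]],
    [[0.47, -0.38, 0], [0, 0, 0]],
    [[0.55, -0.45, 0], [0, 0, 0]],
    [[0.64, -0.52, 0], [0, 0, 0]],
    [[0.72, -0.59, 0], [0, 0, 0]],
    [[0.8, -0.65, 0], [0, 0, 0]]
  ]
}}

```text
time: 46.4
tcp_pos: [507.8, -2.1, 114.6]
orientation: [1.0, 0.0, -0.0, -0.0]
contact_force: [0.3, -0.4, -2.4]
opening: 33.7
grasp_force: 30.0
```

>>> {"fn": "step_arm", "kwargs": {
  "steps": [
    [[0.08, -0.07, 0], [0, 0, 0]],
    [[0.16, -0.13, 0], [0, 0, 0]],
    [[0.24, -0.2, 0], [0, 0, 0]],
    [[0.32, -0.26, 0], [0, 0, 0]],
    [[0.4, -0.33, 0], [0, 0, 0]],
    [[0.48, -0.39, 0], [0, 0, 0]],
    [[0.56, -0.46, 0], [0, 0, 0]],
    [[0.64, -0.52, 0], [0, 0, 0]],
    [[0.72, -0.59, 0], [0, 0, 0]],
    [[0.8, -0.65, 0], [0, 0, 0]]
  ]
}}

```text
time: 47.4
tcp_pos: [587.7, 62.9, 114.6]
orientation: [1.0, 0.0, -0.0, -0.0]
contact_force: [0.4, -0.1, -2.2]
opening: 33.6
grasp_force: 30.0
```

>>> {"fn": "step_arm", "kwargs": {
  "steps": [
    [[0.08, -0.07, 0], [0, 0, 0]],
    [[0.17, -0.15, 0], [0, 0, 0]],
    [[0.27, -0.24, 0], [0, 0, 0]],
    [[0.37, -0.33, 0], [0, 0, 0]],
    [[0.47, -0.42, 0], [0, 0, 0]],
    [[0.55, -0.5, 0], [0, 0, 0]],
    [[0.61, -0.54, 0.03], [0, 0, 0]],
    [[0.63, -0.56, 0.11], [0, 0, 0]],
    [[0.63, -0.56, 0.18], [0, 0, 0]],
    [[0.63, -0.56, 0.25], [0, 0, 0]]
  ]
}}

```text
time: 48.4
tcp_pos: [649.6, 117.9, 88.4]
orientation: [1.0, -0.0, -0.001, 0.0]
contact_force: [-0.7, -1.1, -1.1]
opening: 33.5
grasp_force: 30.0
```

>>> {"fn": "step_arm", "kwargs": {
  "steps": [
    [[0, 0, 0.08], [0, 0, 0]],
    [[0, 0, 0.16], [0, 0, 0]],
    [[0, 0, 0.24], [0, 0, 0]],
    [[0, 0, 0.3], [0, 0, 0]],
    [[0, 0, 0.36], [0, 0, 0]],
    [[0, 0, 0.4], [0, 0, 0]],
    [[0, 0, 0.42], [0, 0, 0]],
    [[0, 0, 0.44], [0, 0, 0]],
    [[0, 0, 0.44], [0, 0, 0]],
    [[0, 0, 0.44], [0, 0, 0]]
  ]
}}

```text
time: 49.4
tcp_pos: [650.3, 118.2, 45.9]
orientation: [1.0, 0.0, 0.0, -0.0]
contact_force: [0.2, -0.1, -2.1]
opening: 33.8
grasp_force: 30.0
```

>>> {"fn": "step_arm", "kwargs": {
  "steps": [
    [[0, 0, 0], [0, 0, 0]],
    [[0, 0, 0], [0, 0, 0]],
    [[0, 0, 0], [0, 0, 0]],
    [[0, 0, -0.08], [0, 0, 0]],
    [[0, 0, -0.18], [0, 0, 0]],
    [[0, 0, -0.3], [0, 0, 0]],
    [[0, 0, -0.42], [0, 0, 0]],
    [[0, 0, -0.55], [0, 0, 0]],
    [[0, 0.1, -0.68], [0, 0, 0]],
    [[0, 0.2, -0.8], [0, 0, 0]]
  ],
  "fingers": 90
}}

```text
time: 50.4
tcp_pos: [650.3, 97.6, 127.3]
orientation: [1.0, 0.0, 0.0, 0.0]
contact_force: [-0.5, -0.2, 0.9]
opening: 56.8
grasp_force: 0.0
```

```bash
python3 chk.py top3.png
```

```text
A [(np.int64(345), np.float64(-0.3), np.float64(2.4)), (np.int64(0), None, None)]
B [(np.int64(372), np.float64(-0.5), np.float64(1.7)), (np.int64(0), None, None)]
C [(np.int64(387), np.float64(-0.3), np.float64(1.3)), (np.int64(0), None, None)]
D [(np.int64(365), np.float64(-1.7), np.float64(1.2)), (np.int64(288), np.float64(-1.9), np.float64(1.5))]
tin [(np.int64(602), np.float64(2.1), np.float64(-0.7)), (np.int64(546), np.float64(2.6), np.float64(-0.9))]
```

>>> {"fn": "step_arm", "kwargs": {
  "steps": [
    [[-0.07, 0.1, 0], [0, 0, 0]],
    [[-0.14, 0.2, 0], [0, 0, 0]],
    [[-0.21, 0.3, 0], [0, 0, 0]],
    [[-0.29, 0.4, 0], [0, 0, 0]],
    [[-0.36, 0.5, 0], [0, 0, 0]],
    [[-0.43, 0.6, 0], [0, 0, 0]],
    [[-0.5, 0.7, 0], [0, 0, 0]],
    [[-0.57, 0.8, 0], [0, 0, 0]],
    [[-0.64, 0.9, 0], [0, 0, 0]],
    [[-0.71, 1, 0], [0, 0, 0]]
  ]
}}

```text
time: 51.45
tcp_pos: [578.5, -2.6, 125.7]
orientation: [1.0, 0.0, 0.0, -0.0]
contact_force: [0.7, 0.4, -1.0]
opening: 56.3
grasp_force: 0.0
```

>>> {"fn": "step_arm", "kwargs": {
  "steps": [
    [[-0.07, 0.1, 0], [0, 0, 0]],
    [[-0.14, 0.2, 0], [0, 0, 0]],
    [[-0.21, 0.3, 0], [0, 0, 0]],
    [[-0.29, 0.4, 0], [0, 0, 0]],
    [[-0.36, 0.5, 0], [0, 0, 0]],
    [[-0.43, 0.6, 0], [0, 0, 0]],
    [[-0.5, 0.7, 0], [0, 0, 0]],
    [[-0.57, 0.8, 0], [0, 0, 0]],
    [[-0.64, 0.9, 0], [0, 0, 0]],
    [[-0.71, 1, 0], [0, 0, 0]]
  ]
}}

```text
time: 52.45
tcp_pos: [507.6, -102.6, 125.7]
orientation: [1.0, 0.0, 0.0, 0.0]
contact_force: [-0.1, 0.7, -0.6]
opening: 56.7
grasp_force: 0.0
```

>>> {"fn": "step_arm", "kwargs": {
  "steps": [
    [[-0.07, 0.1, 0], [0, 0, 0]],
    [[-0.14, 0.2, 0], [0, 0, 0]],
    [[-0.21, 0.3, 0], [0, 0, 0]],
    [[-0.29, 0.4, 0], [0, 0, 0]],
    [[-0.36, 0.5, 0], [0, 0, 0]],
    [[-0.43, 0.6, 0], [0, 0, 0]],
    [[-0.5, 0.7, 0], [0, 0, 0]],
    [[-0.58, 0.8, 0], [0, 0, 0]],
    [[-0.66, 0.9, 0], [0, 0, 0]],
    [[-0.73, 1, 0], [0, 0, 0]]
  ]
}}

```text
time: 53.45
tcp_pos: [434.4, -202.7, 125.7]
orientation: [1.0, 0.0, 0.0, 0.0]
contact_force: [-0.4, -0.1, 0.4]
opening: 56.8
grasp_force: 0.0
```

>>> {"fn": "step_arm", "kwargs": {
  "steps": [
    [[0, 0.08, 0.02], [0, 0, 0]],
    [[0, 0.13, 0.1], [0, 0, 0]],
    [[0, 0.13, 0.2], [0, 0, 0]],
    [[0, 0.13, 0.3], [0, 0, 0]],
    [[0, 0.13, 0.42], [0, 0, 0]],
    [[0, 0.13, 0.54], [0, 0, 0]],
    [[0, 0.13, 0.66], [0, 0, 0]],
    [[0, 0.13, 0.78], [0, 0, 0]],
    [[0, 0.13, 0.9], [0, 0, 0]],
    [[0, 0.13, 1], [0, 0, 0]]
  ]
}}

```text
time: 54.45
tcp_pos: [434.9, -214.6, 24.4]
orientation: [1.0, 0.0, -0.0, -0.0]
contact_force: [0.7, -0.4, 0.4]
opening: 56.9
grasp_force: 0.0
```

>>> {"fn": "step_arm", "kwargs": {
  "steps": [
    [[0, 0, 0.06], [0, 0, 0]],
    [[0, 0, 0.1], [0, 0, 0]],
    [[0, 0, 0.11], [0, 0, 0]],
    [[0, 0, 0.11], [0, 0, 0]],
    [[0, 0, 0.11], [0, 0, 0]],
    [[0, 0, 0.11], [0, 0, 0]],
    [[0, 0, 0.11], [0, 0, 0]],
    [[0, 0, 0.11], [0, 0, 0]],
    [[0, 0, 0.11], [0, 0, 0]],
    [[0, 0, 0.11], [0, 0, 0]]
  ]
}}

```text
time: 55.45
tcp_pos: [435.2, -214.8, 14.7]
orientation: [1.0, 0.0, 0.0, 0.0]
contact_force: [0.0, -0.6, 0.9]
opening: 56.4
grasp_force: 0.0
```

>>> {"fn": "step_arm", "kwargs": {
  "steps": [
    [[0, 0, 0], [0, 0, 0]],
    [[0, 0, 0], [0, 0, 0]],
    [[0, 0, 0], [0, 0, 0]],
    [[0, 0, 0], [0, 0, 0]],
    [[0, 0, 0], [0, 0, 0]],
    [[0, 0, 0], [0, 0, 0]],
    [[0, 0, 0], [0, 0, 0]],
    [[0, 0, 0], [0, 0, 0]],
    [[0, 0, 0], [0, 0, 0]],
    [[0, 0, 0], [0, 0, 0]]
  ],
  "fingers": 255
}}

```text
time: 56.45
tcp_pos: [435.1, -214.8, 14.6]
orientation: [1.0, 0.0, -0.0, -0.0]
contact_force: [0.3, 0.7, 1.1]
opening: 33.8
grasp_force: 30.0
```

>>> {"fn": "step_arm", "kwargs": {
  "steps": [
    [[0, 0, -0.05], [0, 0, 0]],
    [[0, 0, -0.15], [0, 0, 0]],
    [[0, 0, -0.27], [0, 0, 0]],
    [[0, 0, -0.4], [0, 0, 0]],
    [[0, -0.05, -0.53], [0, 0, 0]],
    [[0, -0.12, -0.66], [0, 0, 0]],
    [[0, -0.2, -0.78], [0, 0, 0]],
    [[0, -0.3, -0.88], [0, 0, 0]],
    [[0, -0.4, -0.96], [0, 0, 0]],
    [[0, -0.5, -1], [0, 0, 0]]
  ]
}}

```text
time: 57.45
tcp_pos: [435.4, -163.8, 115.6]
orientation: [1.0, 0.0, 0.0, 0.0]
contact_force: [1.4, 0.7, -2.7]
opening: 33.8
grasp_force: 30.0
```

>>> {"fn": "step_arm", "kwargs": {
  "steps": [
    [[0.04, -0.07, 0], [0, 0, 0]],
    [[0.09, -0.16, 0], [0, 0, 0]],
    [[0.14, -0.26, 0], [0, 0, 0]],
    [[0.19, -0.36, 0], [0, 0, 0]],
    [[0.24, -0.46, 0], [0, 0, 0]],
    [[0.3, -0.56, 0], [0, 0, 0]],
    [[0.35, -0.66, 0], [0, 0, 0]],
    [[0.4, -0.76, 0], [0, 0, 0]],
    [[0.45, -0.85, 0], [0, 0, 0]],
    [[0.5, -0.95, 0], [0, 0, 0]]
  ]
}}

```text
time: 58.45
tcp_pos: [485.6, -69.1, 114.6]
orientation: [1.0, 0.0, 0.0, 0.0]
contact_force: [-0.2, 0.7, -2.4]
opening: 33.6
grasp_force: 30.0
```

>>> {"fn": "step_arm", "kwargs": {
  "steps": [
    [[0.05, -0.1, 0], [0, 0, 0]],
    [[0.1, -0.19, 0], [0, 0, 0]],
    [[0.15, -0.29, 0], [0, 0, 0]],
    [[0.2, -0.38, 0], [0, 0, 0]],
    [[0.25, -0.48, 0], [0, 0, 0]],
    [[0.3, -0.57, 0], [0, 0, 0]],
    [[0.35, -0.67, 0], [0, 0, 0]],
    [[0.4, -0.76, 0], [0, 0, 0]],
    [[0.45, -0.86, 0], [0, 0, 0]],
    [[0.5, -0.95, 0], [0, 0, 0]]
  ]
}}

```text
time: 59.45
tcp_pos: [535.5, 26.1, 114.6]
orientation: [1.0, 0.0, -0.0, -0.0]
contact_force: [-0.1, 0.1, -1.5]
opening: 33.6
grasp_force: 30.0
```

>>> {"fn": "step_arm", "kwargs": {
  "steps": [
    [[0.06, -0.11, 0], [0, 0, 0]],
    [[0.13, -0.24, 0], [0, 0, 0]],
    [[0.2, -0.38, 0], [0, 0, 0]],
    [[0.27, -0.52, 0], [0, 0, 0]],
    [[0.34, -0.65, 0], [0, 0, 0]],
    [[0.41, -0.78, 0], [0, 0, 0]],
    [[0.46, -0.88, 0.03], [0, 0, 0]],
    [[0.5, -0.93, 0.11], [0, 0, 0]],
    [[0.5, -0.93, 0.18], [0, 0, 0]],
    [[0.5, -0.93, 0.25], [0, 0, 0]]
  ]
}}

```text
time: 60.45
tcp_pos: [584.7, 117.9, 88.3]
orientation: [1.0, 0.0, -0.001, 0.0]
contact_force: [-0.3, -0.4, -2.8]
opening: 33.5
grasp_force: 30.0
```

>>> {"fn": "step_arm", "kwargs": {
  "steps": [
    [[0, 0, 0.08], [0, 0, 0]],
    [[0, 0, 0.16], [0, 0, 0]],
    [[0, 0, 0.24], [0, 0, 0]],
    [[0, 0, 0.3], [0, 0, 0]],
    [[0, 0, 0.36], [0, 0, 0]],
    [[0, 0, 0.4], [0, 0, 0]],
    [[0, 0, 0.42], [0, 0, 0]],
    [[0, 0, 0.44], [0, 0, 0]],
    [[0, 0, 0.44], [0, 0, 0]],
    [[0, 0, 0.44], [0, 0, 0]]
  ]
}}

```text
time: 61.45
tcp_pos: [585.2, 118.3, 45.9]
orientation: [1.0, 0.0, 0.0, -0.0]
contact_force: [-0.1, 0.1, -1.8]
opening: 33.6
grasp_force: 30.0
```

>>> {"fn": "step_arm", "kwargs": {
  "steps": [
    [[0, 0, 0], [0, 0, 0]],
    [[0, 0, 0], [0, 0, 0]],
    [[0, 0, 0], [0, 0, 0]],
    [[0, 0, -0.08], [0, 0, 0]],
    [[0, 0, -0.18], [0, 0, 0]],
    [[0, 0, -0.3], [0, 0, 0]],
    [[0, 0, -0.45], [0, 0, 0]],
    [[0, 0, -0.6], [0, 0, 0]],
    [[-0.1, 0, -0.8], [0, 0, 0]],
    [[-0.25, 0, -1], [0, 0, 0]]
  ],
  "fingers": 90
}}

```text
time: 62.45
tcp_pos: [560.2, 118.1, 147.4]
orientation: [1.0, -0.0, 0.0, -0.0]
contact_force: [0.3, -0.5, 0.3]
opening: 57.0
grasp_force: 0.0
```

Run:
```python
from h import *
im,C=grab('wrist','w3.png');grab('side','s3.png')
```

```text
(no output)
```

View pics/w3.png

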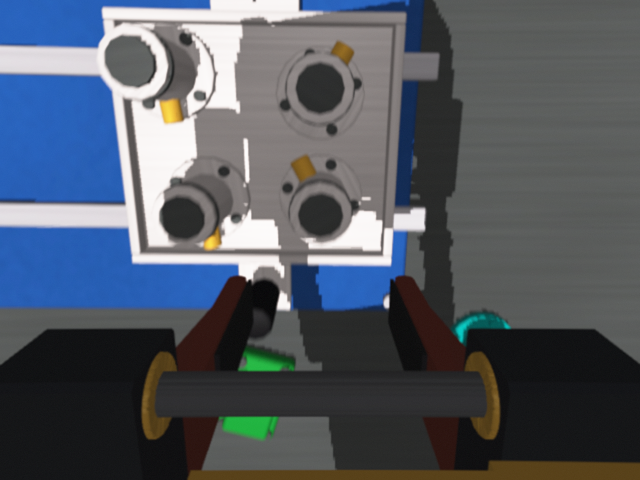

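All four castings stand upright in the tray. The handle top shows at about (260,322).

Run:
```python
from h import *
_,S=load('side0.png');_,W=load('w3.png');im,S3=load('s3.png')
print('tip',plane(S,[(355.05,196.1)],53),'cross side',plane(S,[(361.8,217.6)],42))
print('handle top w3',plane(W,[(260,322)],82))
print('rims w3',plane(W,[(104,14),(405,16),(390,262),(134,262)],42).round(1).tolist())
print('plugs',plane(W,[(130,61),(320,88),(320,211),(184,216)],92).round(1).tolist())
cv2.imwrite('pics/s3c.png',cv2.resize(im[150:250,300:420],(720,600),interpolation=cv2.INTER_CUBIC)[:,:,::-1])
```

```text
tip [[710.59170874 237.52904415  53.        ]] cross side [[707.78559391 159.03438642  42.        ]]
handle top w3 [[517.21094269 154.12920907  82.        ]]
rims w3 [[688.9, 240.5, 42.0], [688.4, 70.4, 42.0], [540.5, 72.1, 42.0], [540.6, 242.1, 42.0]]
plugs [[658.8, 208.5, 92.0], [647.1, 118.7, 92.0], [586.4, 118.7, 92.0], [583.7, 189.9, 92.0]]
```

View pics/s3c.png

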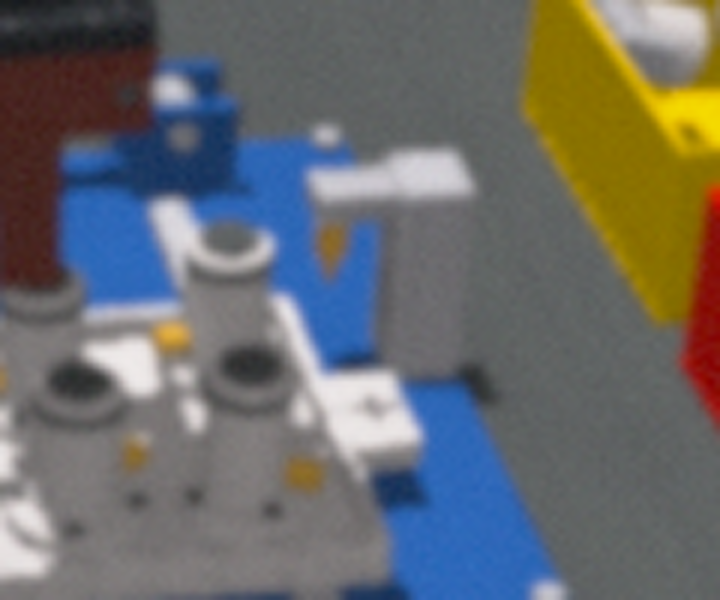

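Run:
```python
from h import *
_,W=load('w3.png');_,S=load('s3.png')
print(plane(W,[(166.5,70.5),(214,88),(321,93)],38).round(1).tolist())
s=lambda p:(300+p[0]/6-.4,150+p[1]/6-.4)
for n,a,b in(('A',(130,61),(231,237)),('C',(320,88),(249,362)),('D',(320,211),(80,380)),('B',(184,216),(43,283))): print(n,tri(W,a,S,s(b)))
```

```text
[[659.8, 210.0, 38.0], [650.2, 182.6, 38.0], [647.4, 118.1, 38.0]]
A (array([659.38432163, 207.30855197,  94.30931589]), np.float64(1.6483482411245913))
C (array([647.13903866, 118.62669125,  94.18856142]), np.float64(0.3139714688985809))
D (array([585.87590817, 118.88438863,  92.31956289]), np.float64(1.1847520303899797))
B (array([583.73826794, 190.11409042,  91.08889252]), np.float64(0.5096640799155931))
```

>>> {"fn": "step_arm", "kwargs": {
  "steps": [
    [[-0.1, -0.09, 0], [0, 0, 0]],
    [[-0.2, -0.18, 0], [0, 0, 0]],
    [[-0.32, -0.27, 0.02], [0, 0, 0]],
    [[-0.43, -0.36, 0.1], [0, 0, 0]],
    [[-0.43, -0.36, 0.22], [0, 0, 0]],
    [[-0.43, -0.36, 0.36], [0, 0, 0]],
    [[-0.43, -0.36, 0.52], [0, 0, 0]],
    [[-0.43, -0.36, 0.68], [0, 0, 0]],
    [[-0.43, -0.36, 0.83], [0, 0, 0]],
    [[-0.43, -0.36, 0.94], [0, 0, 0]]
  ]
}}

```text
time: 63.55
tcp_pos: [516.6, 153.8, 49.4]
orientation: [1.0, -0.0, -0.001, 0.0]
contact_force: [0.6, -0.4, -0.4]
opening: 56.8
grasp_force: 0.0
```

>>> {"fn": "step_arm", "kwargs": {
  "steps": [
    [[0, 0, 0], [0, 0, 0]],
    [[0, 0, 0], [0, 0, 0]],
    [[0, 0, 0], [0, 0, 0]],
    [[0, 0, 0], [0, 0, 0]],
    [[0, 0, 0], [0, 0, 0]],
    [[0, 0, 0], [0, 0, 0]],
    [[0, 0, 0], [0, 0, 0]],
    [[0, 0, 0], [0, 0, 0]],
    [[0, 0, 0], [0, 0, 0]],
    [[0, 0, 0], [0, 0, 0]]
  ],
  "fingers": 255,
  "force": 15
}}

```text
time: 64.55
tcp_pos: [517.7, 154.5, 52.6]
orientation: [1.0, 0.0, 0.001, -0.0]
contact_force: [0.1, 2.5, 5.5]
opening: 21.5
grasp_force: 15.0
```

>>> {"fn": "step_arm", "kwargs": {
  "steps": [
    [[0, -0.02, 0], [0, 0, 0]],
    [[0, -0.05, 0], [0, 0, 0]],
    [[0, -0.09, 0], [0, 0, 0]],
    [[0, -0.13, 0], [0, 0, 0]],
    [[0, -0.18, 0], [0, 0, 0]],
    [[0, -0.23, 0], [0, 0, 0]],
    [[0, -0.28, 0], [0, 0, 0]],
    [[0, -0.33, 0], [0, 0, 0]],
    [[0, -0.38, 0], [0, 0, 0]],
    [[0, -0.43, 0], [0, 0, 0]]
  ]
}}

```text
time: 65.55
tcp_pos: [518.1, 195.8, 52.6]
orientation: [1.0, -0.0, 0.001, 0.001]
contact_force: [1.2, -4.2, 7.2]
opening: 21.8
grasp_force: 15.0
```

>>> {"fn": "step_arm", "kwargs": {
  "steps": [
    [[0, -0.05, 0], [0, 0, 0]],
    [[0, -0.1, 0], [0, 0, 0]],
    [[0, -0.15, 0], [0, 0, 0]],
    [[0, -0.2, 0], [0, 0, 0]],
    [[0, -0.24, 0], [0, 0, 0]],
    [[0, -0.28, 0], [0, 0, 0]],
    [[0, -0.31, 0], [0, 0, 0]],
    [[0, -0.34, 0], [0, 0, 0]],
    [[0, -0.36, 0], [0, 0, 0]],
    [[0, -0.36, 0], [0, 0, 0]]
  ]
}}

```text
time: 66.55
tcp_pos: [518.5, 232.2, 52.6]
orientation: [1.0, -0.0, 0.002, 0.001]
contact_force: [3.5, -2.3, 5.2]
opening: 21.8
grasp_force: 15.0
```

Run:
```python
from h import *
im,C=grab('wrist','w4.png');i2,S=grab('side','s4.png');grab('top','t4.png')
print(arm.observe()['tcp_pos'],proj(S,[[707,233,42],[709,233,53]]))
a=cv2.resize(i2[150:230,320:400],(400,400),interpolation=cv2.INTER_CUBIC)
b=cv2.resize(im[0:240,80:480],(400*1,240),interpolation=cv2.INTER_AREA)
b=cv2.resize(im,(400,300),interpolation=cv2.INTER_AREA); 
cv2.imwrite('pics/m4.png',np.hstack([a,np.vstack([b,np.zeros((100,400,3),np.uint8)])])[:,:,::-1])
```

```text
[518.52624541 232.19495978  52.66702195] [[353.78252951 201.09351178]
 [354.86216656 197.10927443]]
```

View pics/m4.png

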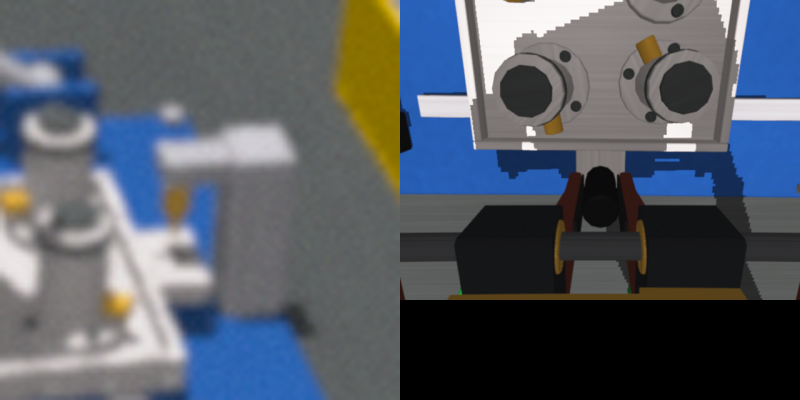

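The side crop shows the tip at about (175,235)/5 directly over the cross at about (182,252)/5. The castings are still upright.

Run:
```python
from h import *
im,S=load('s4.png')
print(plane(S,[(320+175.5/5-.4,150+235/5-.4)],53),plane(S,[(320+182/5-.4,150+252/5-.4)],42))
hsv=cv2.cvtColor(im,cv2.COLOR_RGB2HSV)
print('brass val'); 
m=(hsv[180:204,345:365,0]>12)&(hsv[180:204,345:365,0]<30)&(hsv[180:204,345:365,1]>90)
print('\n'.join(str(180+i)+' '+''.join('#' if x else '.' for x in r) for i,r in enumerate(m)))
print(cv2.cvtColor(im,cv2.COLOR_RGB2GRAY)[194:208,346:366])
o,_=load('side0.png');print(cv2.cvtColor(o,cv2.COLOR_RGB2GRAY)[212:224,354:370])
```

```text
[[709.18841762 235.37921553  53.        ]] [[713.5519194  237.10522309  42.        ]]
brass val
180 ....................
181 ....................
182 ....................
183 ....................
184 ....................
185 ....................
186 ....................
187 ....................
188 .........###........
189 .........###........
190 ........####........
191 .........###........
192 .........##.........
193 ....................
194 ....................
195 ....................
196 ....................
197 ....................
198 ....................
199 ....................
200 ....................
201 ....................
202 ....................
203 ....................
[[158 123 108 104 108 113 115 118 114 119 120 117 105  95  94  97  95  92
   88  95]
 [187 152 140 140 147 151 153 150 148 145 158 152 127 103  92  93  93  89
   89  98]
 [208 190 185 187 190 196 196 191 181 182 197 190 154 117  95  95  94  89
   90  97]
 [218 216 217 221 221 222 221 212 202 200 209 204 172 126  98  92  96  88
   90  97]
 [220 225 228 229 230 227 221 207 191 183 186 185 164 126 101  9
[... 891 characters left out ...]
 219 215 187 142 104  87  85]
 [226 228 227 227 228 226 225 223 224 225 222 199 153 113  90  80]
 [226 227 225 228 225 225 216 209 214 222 221 205 167 126  96  89]
 [224 226 226 224 221 216 199 179 190 209 213 200 178 142 111  96]
 [219 224 221 219 213 199 179 159 165 187 191 189 183 161 127 101]
 [212 220 221 219 210 198 186 171 162 172 190 195 200 184 147 110]
 [205 221 223 222 220 219 215 202 181 189 210 219 219 206 173 130]
 [195 217 225 225 225 225 224 221 211 211 221 224 224 220 194 153]
 [181 210 224 225 226 225 226 224 224 222 225 224 225 222 209 176]
 [171 189 215 224 223 224 226 225 227 225 225 223 222 219 213 187]
 [172 175 202 217 218 219 221 221 221 217 212 207 202 198 189 170]]
```

Run:
```python
from h import *
for f in('top0.png','t4.png'):
    im,T=load(f); hsv=cv2.cvtColor(im,cv2.COLOR_RGB2HSV)
    b=(hsv[...,0]>100)&(hsv[...,0]<125)&(hsv[...,1]>120)
    w=(hsv[...,1]<70)&(hsv[...,2]>150)
    L=[];Rr=[];TL=[];TR=[]
    for v in range(165,262,3):
        x=np.nonzero(b[v,140:320])[0]
        if len(x)>20: L.append((140+x[0]-.5,v));Rr.append((140+x[-1]+.5,v))
    for name,E in(('L',L),('R',Rr)):
        P=plane(T,E,12); k=np.polyfit(P[:,0],P[:,1],1); r=abs(P[:,1]-np.polyval(k,P[:,0])); g=r<np.median(r)*3+.3; k=np.polyfit(P[g,0],P[g,1],1)
        print(f,name,'y at x=630:',np.polyval(k,630).round(1),'slope',k[0].round(4),g.sum(),np.polyval(k,709).round(1))
    for v in(188,216,222,226):
        x=np.nonzero(w[v,150:300])[0]+150
        # longest run
        runs=np.split(x,np.nonzero(np.diff(x)>1)[0]+1); rr=[(q[0],q[-1]) for q in runs if len(q)>3]; print(v,rr,[plane(T,[(a-.5,v),(c+.5,v)],42)[:,1].round(1).tolist() for a,c in rr])
```

```text
top0.png L y at x=630: 416.8 slope 0.0622 28 421.7
top0.png R y at x=630: 54.8 slope -0.0255 26 52.8
188 [(np.int64(161), np.int64(170)), (np.int64(230), np.int64(295))] [[417.8, 392.0], [239.2, 67.0]]
216 [(np.int64(156), np.int64(162)), (np.int64(229), np.int64(295))] [[429.1, 411.2], [241.6, 68.0]]
222 [(np.int64(155), np.int64(160)), (np.int64(229), np.int64(249)), (np.int64(253), np.int64(295))] [[431.3, 416.0], [241.5, 187.3], [179.5, 68.2]]
226 [(np.int64(229), np.int64(263)), (np.int64(267), np.int64(295))] [[241.4, 151.1], [143.4, 68.4]]
t4.png L y at x=630: 315.8 slope 1.431 26 428.8
t4.png R y at x=630: 53.0 slope -0.0145 25 51.9
188 [(np.int64(161), np.int64(170)), (np.int64(204), np.int64(207)), (np.int64(210), np.int64(214)), (np.int64(219), np.int64(266))] [[417.8, 392.0], [306.7, 296.4], [291.2, 278.2], [267.8, 142.8]]
216 [(np.int64(156), np.int64(161)), (np.int64(188), np.int64(209)), (np.int64(212), np.int64(220))] [[429.1, 413.7], [347.1, 290.5], [285.4, 262.2]]
222 [(np.int64(155), np.int64(160)), (np.int64(172), np.int64(211)), (np.int64(213), np.int64(222))] [[431.3, 416.0], [387.9, 285.3], [282.7, 256.9]]
226 [(np.int64(157), np.int64(161)), (np.int64(166), np.int64(213)), (np.int64(215), np.int64(224))] [[425.9, 413.2], [403.0, 280.0], [277.5, 251.7]]
```

>>> {"fn": "step_arm", "kwargs": {
  "steps": [
    [[0, 0, 0], [0, 0, 0]],
    [[0, 0, 0], [0, 0, 0]],
    [[0, 0, 0], [0, 0, 0]],
    [[0, 0, 0], [0, 0, 0]],
    [[0, 0, -0.1], [0, 0, 0]],
    [[0, 0, -0.25], [0, 0, 0]],
    [[0, 0, -0.45], [0, 0, 0]],
    [[0, 0, -0.65], [0, 0, 0]],
    [[0, 0, -0.85], [0, 0, 0]],
    [[0, 0, -1], [0, 0, 0]]
  ],
  "fingers": 120
}}

```text
time: 67.7
tcp_pos: [517.7, 233.5, 155.0]
orientation: [1.0, 0.0, 0.002, -0.001]
contact_force: [0.0, -0.3, 1.0]
opening: 46.4
grasp_force: 0.0
```

>>> {"fn": "step_arm", "kwargs": {
  "steps": [
    [[0.02, -0.08, -0.02], [0, 0, 0]],
    [[0.04, -0.17, -0.04], [0, 0, 0]],
    [[0.07, -0.25, -0.06], [0, 0, 0]],
    [[0.09, -0.34, -0.08], [0, 0, 0]],
    [[0.11, -0.42, -0.1], [0, 0, 0]],
    [[0.13, -0.51, -0.1], [0, 0, 0]],
    [[0.15, -0.6, -0.1], [0, 0, 0]],
    [[0.18, -0.68, -0.1], [0, 0, 0]],
    [[0.2, -0.77, -0.1], [0, 0, 0]],
    [[0.22, -0.85, -0.1], [0, 0, 0]]
  ],
  "fingers": 255
}}

```text
time: 68.7
tcp_pos: [539.2, 319.0, 161.5]
orientation: [1.0, 0.0, -0.0, 0.0]
contact_force: [0.2, -0.1, 0.5]
opening: 0.7
grasp_force: 0.0
```

Run:
```python
from h import *
im,C=grab('wrist','w5.png'); print(arm.observe()['tcp_pos'],arm.observe()['opening'])
print(proj(C,[[709,233,53],[706.5,232,42],[561,401,123]]).round(0))
```

```text
[539.17820626 319.90086743 161.31325957] 0.49820206751569834
[[479. -69.]
 [473. -56.]
 [152. 227.]]
```

View pics/w5.png

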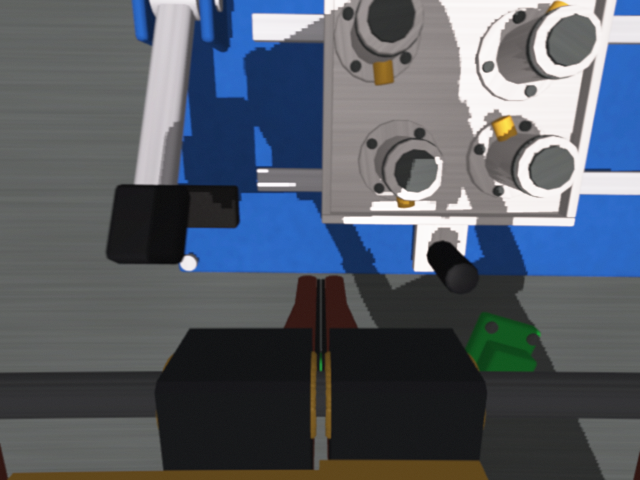

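The pad's top face is centred near (148,222), which matches the projection of (562,402,123). The cross is out of view, so I'll move 100 mm further out to check it against the tip.

>>> {"fn": "step_arm", "kwargs": {
  "steps": [
    [[0.1, 0, 0], [0, 0, 0]],
    [[0.2, 0, 0], [0, 0, 0]],
    [[0.3, 0, 0], [0, 0, 0]],
    [[0.4, 0, 0], [0, 0, 0]],
    [[0.5, 0, 0], [0, 0, 0]],
    [[0.6, 0, 0], [0, 0, 0]],
    [[0.7, 0, 0], [0, 0, 0]],
    [[0.8, 0, 0], [0, 0, 0]],
    [[0.9, 0, 0], [0, 0, 0]],
    [[0.9, 0, 0], [0, 0, 0]]
  ]
}}

```text
time: 69.75
tcp_pos: [630.2, 317.8, 160.9]
orientation: [1.0, -0.0, -0.0, 0.0]
contact_force: [0.1, -0.5, 0.6]
opening: 0.9
grasp_force: 0.0
```

Run:
```python
from h import *
im,C=grab('wrist','w6.png'); print(arm.observe()['tcp_pos'])
print(proj(C,[[709,233,53],[706.5,232,42]]).round(0))
cv2.imwrite('pics/w6c.png',cv2.resize(im[0:225,300:600],(800,600),interpolation=cv2.INTER_CUBIC)[:,:,::-1])
```

```text
[629.59757237 317.95730286 161.06733177]
[[461. 107.]
 [456. 111.]]
```

View pics/w6c.png

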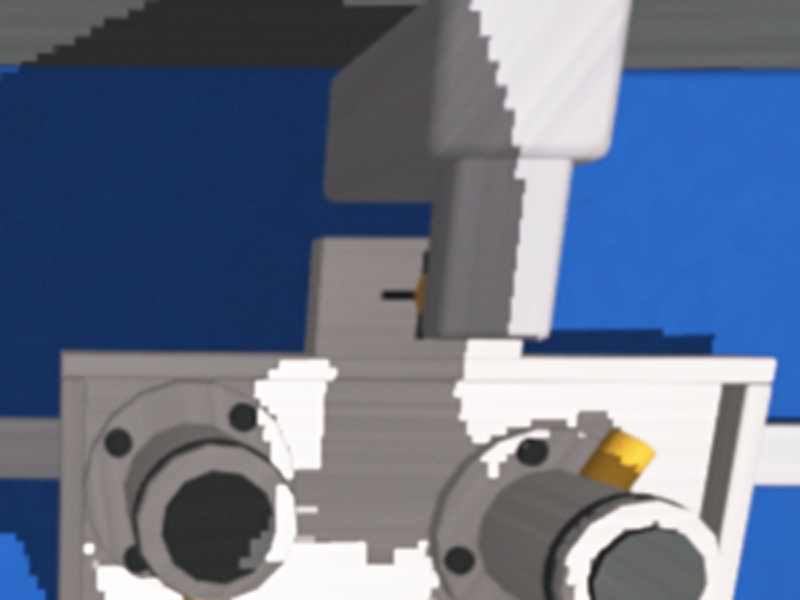

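The cross centre is at crop (424,295), and the brass tip shows at (414–428, 275–310), partly hidden by the probe arm. I'll measure the offset from the brass outline.

Run:
```python
from h import *
im,C=load('w6.png')
h=cv2.cvtColor(im,cv2.COLOR_RGB2HSV)[90:130,440:475]
g=cv2.cvtColor(im,cv2.COLOR_RGB2GRAY)[90:130,440:475]
for i in range(40): print(90+i,''.join('B' if h[i,j,1]>110 and 10<h[i,j,0]<35 else ('x' if g[i,j]<50 else '.') for j in range(35)))
c=plane(C,[(459.3,110.2)],42)[0];print(c)
for z in(53,56,60,65): print(z,proj(C,[[c[0],c[1],z],[c[0],c[1]+3,z]]).round(1).tolist())
```

```text
90 ...................................
91 ...................................
92 ...................................
93 ...................................
94 ...................................
95 ...................................
96 ...................................
97 ...................................
98 ...................................
99 ...................................
100 ...................................
101 ...................................
102 ...................................
103 ...................................
104 ..................B................
105 ..................B................
106 .................BB................
107 .................BB................
108 .................BB................
109 ................BBB................
110 ....xxxxxxxxxxxBBBB................
111 ....xxxxxxxxxxxBBBB................
112 ................BBB................
113 ................BB.................
114 .................B.................
115 .................B.................
116 .................B.................
117 ...................................
118 ...................................
119 ...................................
120 ...................................
121 ...................................
122 ...................................
123 .................x.................
124 .................x.................
125 .................x.................
126 ...................................
127 ...................................
128 ...................................
129 ...................................
[707.22582101 230.10736659  42.        ]
53 [[465.0, 110.0], [460.1, 110.0]]
56 [[466.7, 109.9], [461.7, 110.0]]
60 [[469.0, 109.9], [463.9, 109.9]]
65 [[471.9, 109.7], [466.7, 109.8]]
```

The cone apex at (455,110.5) lies about 4–5 mm further in +y than an aligned tip would (464). That is inside tolerance but off centre, so I'll regrip the handle and nudge the tray by about 4.5 mm.

>>> {"fn": "step_arm", "kwargs": {
  "steps": [
    [[-0.06, 0.04, 0], [0, 0, 0]],
    [[-0.12, 0.09, 0], [0, 0, 0]],
    [[-0.18, 0.13, 0], [0, 0, 0]],
    [[-0.24, 0.18, 0], [0, 0, 0]],
    [[-0.3, 0.22, 0], [0, 0, 0]],
    [[-0.36, 0.26, 0], [0, 0, 0]],
    [[-0.42, 0.31, 0], [0, 0, 0]],
    [[-0.48, 0.35, 0], [0, 0, 0]],
    [[-0.54, 0.39, 0], [0, 0, 0]],
    [[-0.6, 0.43, 0], [0, 0, 0]]
  ],
  "fingers": 90
}}

```text
time: 70.8
tcp_pos: [568.6, 274.8, 161.6]
orientation: [1.0, 0.0, -0.0, -0.0]
contact_force: [-0.2, 0.2, 0.2]
opening: 56.6
grasp_force: 0.0
```

>>> {"fn": "step_arm", "kwargs": {
  "steps": [
    [[-0.06, 0.05, 0], [0, 0, 0]],
    [[-0.12, 0.11, 0], [0, 0, 0]],
    [[-0.18, 0.16, 0], [0, 0, 0]],
    [[-0.24, 0.21, 0], [0, 0, 0]],
    [[-0.3, 0.26, 0], [0, 0, 0]],
    [[-0.36, 0.32, 0], [0, 0, 0]],
    [[-0.42, 0.37, 0.02], [0, 0, 0]],
    [[-0.48, 0.42, 0.05], [0, 0, 0]],
    [[-0.51, 0.43, 0.08], [0, 0, 0]],
    [[-0.51, 0.43, 0.1], [0, 0, 0]]
  ]
}}

```text
time: 71.8
tcp_pos: [517.6, 232.0, 151.2]
orientation: [1.0, 0.0, -0.0, -0.0]
contact_force: [-0.2, -0.1, 0.2]
opening: 56.7
grasp_force: 0.0
```

>>> {"fn": "step_arm", "kwargs": {
  "steps": [
    [[0, 0, 0.1], [0, 0, 0]],
    [[0, 0, 0.22], [0, 0, 0]],
    [[0, 0, 0.35], [0, 0, 0]],
    [[0, 0, 0.48], [0, 0, 0]],
    [[0, 0, 0.61], [0, 0, 0]],
    [[0, 0, 0.74], [0, 0, 0]],
    [[0, 0, 0.86], [0, 0, 0]],
    [[0, 0, 0.95], [0, 0, 0]],
    [[0, 0, 1], [0, 0, 0]],
    [[0, 0, 1], [0, 0, 0]]
  ]
}}

```text
time: 72.8
tcp_pos: [517.7, 232.1, 50.8]
orientation: [1.0, 0.0, -0.001, 0.0]
contact_force: [-0.0, -0.7, -0.2]
opening: 57.1
grasp_force: 0.0
```

>>> {"fn": "step_arm", "kwargs": {
  "steps": [
    [[0, 0, 0], [0, 0, 0]],
    [[0, 0, 0], [0, 0, 0]],
    [[0, 0, 0], [0, 0, 0]],
    [[0, 0, 0], [0, 0, 0]],
    [[0, 0, 0], [0, 0, 0]],
    [[0, 0, 0], [0, 0, 0]],
    [[0, 0, 0], [0, 0, 0]],
    [[0, 0, 0], [0, 0, 0]],
    [[0, 0, 0], [0, 0, 0]],
    [[0, 0, 0], [0, 0, 0]]
  ],
  "fingers": 255
}}

```text
time: 73.8
tcp_pos: [518.2, 232.2, 51.9]
orientation: [1.0, 0.0, 0.0, -0.0]
contact_force: [-0.9, -0.9, 2.9]
opening: 21.6
grasp_force: 15.0
```

>>> {"fn": "step_arm", "kwargs": {
  "steps": [
    [[0, -0.01, 0], [0, 0, 0]],
    [[0, -0.02, 0], [0, 0, 0]],
    [[0, -0.03, 0], [0, 0, 0]],
    [[0, -0.04, 0], [0, 0, 0]],
    [[0, -0.05, 0], [0, 0, 0]],
    [[0, -0.05, 0], [0, 0, 0]],
    [[0, -0.05, 0], [0, 0, 0]],
    [[0, -0.05, 0], [0, 0, 0]],
    [[0, -0.05, 0], [0, 0, 0]],
    [[0, -0.05, 0], [0, 0, 0]]
  ]
}}

```text
time: 74.8
tcp_pos: [518.3, 237.4, 51.9]
orientation: [1.0, 0.0, 0.0, -0.0]
contact_force: [0.7, -0.8, 5.1]
opening: 22.1
grasp_force: 15.0
```

>>> {"fn": "step_arm", "kwargs": {
  "steps": [
    [[0, 0, 0], [0, 0, 0]],
    [[0, 0, 0], [0, 0, 0]],
    [[0, 0, 0], [0, 0, 0]],
    [[0, 0, 0], [0, 0, 0]],
    [[0, 0, -0.1], [0, 0, 0]],
    [[0, 0, -0.25], [0, 0, 0]],
    [[0, 0, -0.45], [0, 0, 0]],
    [[0, 0, -0.65], [0, 0, 0]],
    [[0, 0, -0.85], [0, 0, 0]],
    [[0, 0, -1], [0, 0, 0]]
  ],
  "fingers": 120
}}

```text
time: 75.8
tcp_pos: [518.7, 237.5, 155.0]
orientation: [1.0, 0.0, 0.002, -0.001]
contact_force: [0.3, 1.2, 0.8]
opening: 46.5
grasp_force: 0.0
```

>>> {"fn": "step_arm", "kwargs": {
  "steps": [
    [[0.02, -0.08, 0], [0, 0, 0]],
    [[0.04, -0.16, 0], [0, 0, 0]],
    [[0.07, -0.25, 0], [0, 0, 0]],
    [[0.09, -0.33, 0], [0, 0, 0]],
    [[0.11, -0.41, 0], [0, 0, 0]],
    [[0.13, -0.5, 0], [0, 0, 0]],
    [[0.15, -0.58, 0], [0, 0, 0]],
    [[0.18, -0.66, 0], [0, 0, 0]],
    [[0.2, -0.74, 0], [0, 0, 0]],
    [[0.22, -0.83, 0], [0, 0, 0]]
  ],
  "fingers": 255
}}

```text
time: 76.8
tcp_pos: [540.3, 320.8, 151.7]
orientation: [1.0, 0.0, 0.0, -0.0]
contact_force: [0.1, 1.6, 0.4]
opening: 0.6
grasp_force: 0.0
```

>>> {"fn": "step_arm", "kwargs": {
  "steps": [
    [[0.02, -0.08, 0], [0, 0, 0]],
    [[0.04, -0.16, 0], [0, 0, 0]],
    [[0.07, -0.25, 0], [0, 0, 0]],
    [[0.09, -0.33, 0], [0, 0, 0]],
    [[0.11, -0.41, 0], [0, 0, 0]],
    [[0.13, -0.5, 0], [0, 0, 0]],
    [[0.15, -0.58, 0], [0, 0, 0]],
    [[0.18, -0.66, 0], [0, 0, 0]],
    [[0.2, -0.74, 0], [0, 0, 0]],
    [[0.22, -0.83, 0], [0, 0, 0]]
  ]
}}

```text
time: 77.8
tcp_pos: [562.3, 403.8, 151.6]
orientation: [1.0, -0.0, 0.0, 0.0]
contact_force: [0.2, -0.0, 0.2]
opening: 0.5
grasp_force: 0.0
```

>>> {"fn": "step_arm", "kwargs": {
  "steps": [
    [[0, 0, 0.08], [0, 0, 0]],
    [[0, 0, 0.16], [0, 0, 0]],
    [[0, 0, 0.24], [0, 0, 0]],
    [[-0.02, 0, 0.3], [0, 0, 0]],
    [[-0.05, 0, 0.36], [0, 0, 0]],
    [[-0.08, 0, 0.42], [0, 0, 0]],
    [[-0.1, 0, 0.48], [0, 0, 0]],
    [[-0.12, 0, 0.54], [0, 0, 0]],
    [[-0.14, 0, 0.6], [0, 0, 0]],
    [[-0.16, 0, 0.66], [0, 0, 0]]
  ]
}}

```text
time: 78.8
tcp_pos: [545.7, 403.2, 86.6]
orientation: [1.0, 0.0, 0.0, -0.001]
contact_force: [-2.2, -0.0, 4.4]
opening: 0.7
grasp_force: 2.0
```

>>> {"fn": "step_arm", "kwargs": {
  "steps": [
    [[-0.01, 0, 0.05], [0, 0, 0]],
    [[-0.02, 0, 0.1], [0, 0, 0]],
    [[-0.03, 0, 0.14], [0, 0, 0]],
    [[-0.04, 0, 0.18], [0, 0, 0]],
    [[-0.04, 0, 0.22], [0, 0, 0]],
    [[-0.05, 0, 0.26], [0, 0, 0]],
    [[-0.05, 0, 0.29], [0, 0, 0]],
    [[-0.05, 0, 0.32], [0, 0, 0]],
    [[-0.05, 0, 0.34], [0, 0, 0]],
    [[-0.05, 0, 0.34], [0, 0, 0]]
  ]
}}

```text
time: 79.8
tcp_pos: [541.1, 403.2, 51.7]
orientation: [1.0, 0.0, 0.0, -0.0]
contact_force: [0.1, -1.0, 0.1]
opening: 0.6
grasp_force: 0.0
```

>>> {"fn": "step_arm", "kwargs": {
  "steps": [
    [[0, 0, 0.01], [0, 0, 0]],
    [[0, 0, 0.01], [0, 0, 0]],
    [[0, 0, 0.02], [0, 0, 0]],
    [[0, 0, 0.02], [0, 0, 0]],
    [[0, 0, 0.02], [0, 0, 0]],
    [[0, 0, 0.02], [0, 0, 0]],
    [[0, 0, 0.02], [0, 0, 0]],
    [[0, 0, 0.02], [0, 0, 0]],
    [[0, 0, 0.02], [0, 0, 0]],
    [[0, 0, 0.02], [0, 0, 0]]
  ]
}}

```text
time: 80.8
tcp_pos: [541.3, 403.3, 51.3]
orientation: [1.0, 0.0, 0.001, -0.0]
contact_force: [-1.9, -1.2, 6.8]
opening: 0.4
grasp_force: 3.5
```

>>> {"fn": "step_arm", "kwargs": {
  "steps": [
    [[0, 0, -0.05], [0, 0, 0]],
    [[0, 0, -0.15], [0, 0, 0]],
    [[0, 0, -0.25], [0, 0, 0]],
    [[0, 0, -0.35], [0, 0, 0]],
    [[0, 0, -0.45], [0, 0, 0]],
    [[0, 0, -0.55], [0, 0, 0]],
    [[0, 0, -0.65], [0, 0, 0]],
    [[0, 0, -0.77], [0, 0, 0]],
    [[0, 0, -0.89], [0, 0, 0]],
    [[0, 0, -1], [0, 0, 0]]
  ]
}}

```text
time: 81.8
tcp_pos: [541.1, 403.3, 150.9]
orientation: [1.0, 0.0, 0.0, -0.0]
contact_force: [0.2, -0.5, -0.5]
opening: 0.7
grasp_force: 0.0
```

>>> {"fn": "step_arm", "kwargs": {
  "steps": [
    [[0.05, 0.08, -0.03], [0, 0, 0]],
    [[0.12, 0.17, -0.06], [0, 0, 0]],
    [[0.22, 0.25, -0.1], [0, 0, 0]],
    [[0.32, 0.34, -0.1], [0, 0, 0]],
    [[0.42, 0.42, -0.1], [0, 0, 0]],
    [[0.52, 0.5, -0.1], [0, 0, 0]],
    [[0.62, 0.59, -0.1], [0, 0, 0]],
    [[0.72, 0.67, -0.1], [0, 0, 0]],
    [[0.82, 0.76, -0.1], [0, 0, 0]],
    [[0.92, 0.84, -0.1], [0, 0, 0]]
  ]
}}

```text
time: 82.8
tcp_pos: [633.9, 318.4, 159.6]
orientation: [1.0, 0.0, -0.0, 0.0]
contact_force: [-0.9, 0.2, -0.7]
opening: 0.4
grasp_force: 0.0
```

Run:
```python
from h import *
im,C=grab('wrist','w7.png'); s,S=grab('side','s7.png'); print(arm.observe()['tcp_pos'])
P=[[709,235,53],[707,235,42]]
uv=proj(C,P).round(0);print(uv); u,v=uv[1].astype(int); u-=20;v-=20
v=max(v,0)
h=cv2.cvtColor(im,cv2.COLOR_RGB2HSV)[v:v+40,u:u+40]; g=h[...,2]
print(u,v)
for i in range(40): print(v+i,''.join('B' if h[i,j,1]>110 and 10<h[i,j,0]<35 else ('x' if g[i,j]<60 else '.') for j in range(40)))
# lever pad: dark pixels where the lowered pad should be, and where it stood
gs=cv2.cvtColor(s,cv2.COLOR_RGB2GRAY)
for n,p in(('down',[540,403,46]),('up',[562,402,118])):
    q=proj(S,[p])[0].astype(int); print(n,q,gs[q[1]-2:q[1]+3,q[0]-4:q[0]+5].mean(1).round(0))
```

```text
[634.38249495 317.69307351 159.27238661]
[[459. 113.]
 [453. 117.]]
433 97
97 ........................................
98 ........................................
99 ........................................
100 .....................x..................
101 ....................xx..................
102 ....................xx..................
103 ....................xx..................
104 ....................xx..................
105 ....................xx..................
106 ....................xx..................
107 ....................xx..................
108 ....................xx..................
109 ....................xx..................
110 ...................xx......BB...........
111 ...................xx......BB...........
112 ...................xx.....BBB...........
113 ...................xx.....BBB...........
114 ..................xxxx...BBB............
115 .....xxxxxxxxxxxxxxxxxxx.BBB............
116 .....xxxxxxxxxxxxxxxxxxx.BBB............
117 ..................xxxx....BB............
118 ...................xx.....BB............
119 ...................xx.....BB............
120 ...................x......BB............
121 ..................xx....................
122 ..................xx....................
123 ..................xx....................
124 ..................xx....................
125 ..................xx....................
126 ..................xx....................
127 ..................xx....................
128 ..................xx....................
129 ..................xx....................
130 ..................x.....................
131 ........................................
132 ........................................
133 ........................................
134 ........................................
135 ........................................
136 ........................................
down [276 171] [33. 32. 30. 30. 24.]
up [284 145] [ 96.  99. 100. 100.  99.]
```

The cross (452.5,115.5) and the tip apex (about 459) now match the aligned prediction of 458, and the lever reads as down. Next I'll plan the path to the dial.

Run:
```python
from h import *
p=np.array([633.2,319.8]); g=np.array([524,-381.]); yaw=0
N=6
pts=[]
lim=[None]
cur=p.copy()
d=(g-p)/np.linalg.norm(g-p); rem=np.linalg.norm(g-p); k=0
while rem>0.5:
    c,s=np.cos(yaw),np.sin(yaw); t=np.array([d@[c,s],d@[s,-c]])
    L=min(rem,99/abs(t).max()); sh=(t*L/100).round(2); turn=-1 if k<4 else 0
    cur=cur+np.array([c,s])*sh[0]*100+np.array([s,-c])*sh[1]*100; rem=np.linalg.norm(g-cur); d=(g-cur)/max(rem,1e-6)
    print(k,sh,turn,cur.round(1)); yaw+=np.pi/6*(turn==-1); k+=1
```

```text
0 [-0.15  0.99] -1 [618.2 220.8]
1 [-0.8   0.99] -1 [598.4  95.1]
2 [-0.99  0.38] -1 [581.8  -9.7]
3 [-0.99 -0.15] -1 [ 566.8 -108.7]
4 [-0.99 -0.8 ] 0 [ 547.  -234.4]
5 [-0.99 -0.8 ] 0 [ 527.3 -360.1]
6 [-0.16 -0.13] 0 [ 524.  -380.5]
```

>>> {"fn": "step_arm", "kwargs": {
  "steps": [
    [[-0.02, 0.1, 0], [0, 0, -0.1]],
    [[-0.03, 0.2, 0], [0, 0, -0.2]],
    [[-0.05, 0.3, 0], [0, 0, -0.3]],
    [[-0.06, 0.4, 0], [0, 0, -0.4]],
    [[-0.08, 0.5, 0], [0, 0, -0.5]],
    [[-0.09, 0.6, 0], [0, 0, -0.6]],
    [[-0.11, 0.7, 0], [0, 0, -0.7]],
    [[-0.12, 0.8, 0], [0, 0, -0.8]],
    [[-0.14, 0.9, 0], [0, 0, -0.9]],
    [[-0.15, 0.99, 0], [0, 0, -1]]
  ],
  "fingers": 90
}}

```text
time: 83.9
tcp_pos: [617.7, 220.3, 159.8]
orientation: [0.966, 0.26, 0.0, -0.0]
contact_force: [-0.2, 0.7, 0.2]
opening: 56.5
grasp_force: 0.0
```

>>> {"fn": "step_arm", "kwargs": {
  "steps": [
    [[-0.08, 0.1, 0], [0, 0, -0.1]],
    [[-0.16, 0.2, 0], [0, 0, -0.2]],
    [[-0.24, 0.3, 0], [0, 0, -0.3]],
    [[-0.32, 0.4, 0], [0, 0, -0.4]],
    [[-0.4, 0.5, 0], [0, 0, -0.5]],
    [[-0.48, 0.6, 0], [0, 0, -0.6]],
    [[-0.56, 0.7, 0], [0, 0, -0.7]],
    [[-0.64, 0.8, 0], [0, 0, -0.8]],
    [[-0.72, 0.9, 0], [0, 0, -0.9]],
    [[-0.8, 0.99, 0], [0, 0, -1]]
  ]
}}

```text
time: 84.9
tcp_pos: [598.1, 94.4, 159.8]
orientation: [0.865, 0.501, 0.0, -0.0]
contact_force: [0.5, -0.9, -0.0]
opening: 57.0
grasp_force: 0.0
```

>>> {"fn": "step_arm", "kwargs": {
  "steps": [
    [[-0.1, 0.04, 0], [0, 0, -0.1]],
    [[-0.2, 0.08, 0], [0, 0, -0.2]],
    [[-0.3, 0.11, 0], [0, 0, -0.3]],
    [[-0.4, 0.15, 0], [0, 0, -0.4]],
    [[-0.5, 0.19, 0], [0, 0, -0.5]],
    [[-0.6, 0.23, 0], [0, 0, -0.6]],
    [[-0.7, 0.27, 0], [0, 0, -0.7]],
    [[-0.8, 0.3, 0], [0, 0, -0.8]],
    [[-0.9, 0.34, 0], [0, 0, -0.9]],
    [[-0.99, 0.38, 0], [0, 0, -1]]
  ]
}}

```text
time: 85.9
tcp_pos: [581.6, -10.2, 159.9]
orientation: [0.706, 0.708, 0.0, 0.0]
contact_force: [-0.8, -0.6, -0.4]
opening: 57.0
grasp_force: 0.0
```

>>> {"fn": "step_arm", "kwargs": {
  "steps": [
    [[-0.1, -0.02, 0], [0, 0, -0.1]],
    [[-0.2, -0.03, 0], [0, 0, -0.2]],
    [[-0.3, -0.05, 0], [0, 0, -0.3]],
    [[-0.4, -0.06, 0], [0, 0, -0.4]],
    [[-0.5, -0.08, 0], [0, 0, -0.5]],
    [[-0.6, -0.09, 0], [0, 0, -0.6]],
    [[-0.7, -0.11, 0], [0, 0, -0.7]],
    [[-0.8, -0.12, 0], [0, 0, -0.8]],
    [[-0.9, -0.14, 0], [0, 0, -0.9]],
    [[-0.99, -0.15, 0], [0, 0, -1]]
  ]
}}

```text
time: 86.9
tcp_pos: [566.7, -109.2, 159.9]
orientation: [0.499, 0.867, 0.0, 0.0]
contact_force: [-0.4, -0.3, -0.1]
opening: 57.0
grasp_force: 0.0
```

>>> {"fn": "step_arm", "kwargs": {
  "steps": [
    [[-0.1, -0.08, 0], [0, 0, 0]],
    [[-0.2, -0.16, 0], [0, 0, 0]],
    [[-0.3, -0.24, 0], [0, 0, 0]],
    [[-0.4, -0.32, 0], [0, 0, 0]],
    [[-0.5, -0.4, 0], [0, 0, 0]],
    [[-0.6, -0.48, 0], [0, 0, 0]],
    [[-0.7, -0.56, 0], [0, 0, 0]],
    [[-0.8, -0.64, 0], [0, 0, 0]],
    [[-0.9, -0.72, 0], [0, 0, 0]],
    [[-0.99, -0.8, 0], [0, 0, 0]]
  ]
}}

```text
time: 87.9
tcp_pos: [546.8, -236.1, 159.6]
orientation: [0.5, 0.866, -0.0, -0.0]
contact_force: [-0.6, -0.5, 0.7]
opening: 56.9
grasp_force: 0.0
```

>>> {"fn": "step_arm", "kwargs": {
  "steps": [
    [[-0.1, -0.08, 0], [0, 0, 0]],
    [[-0.2, -0.16, 0], [0, 0, 0]],
    [[-0.3, -0.24, 0], [0, 0, 0]],
    [[-0.4, -0.32, 0], [0, 0, 0]],
    [[-0.5, -0.4, 0], [0, 0, 0]],
    [[-0.6, -0.48, 0], [0, 0, 0]],
    [[-0.7, -0.56, 0], [0, 0, 0]],
    [[-0.8, -0.64, 0], [0, 0, 0]],
    [[-0.9, -0.72, 0], [0, 0, 0]],
    [[-0.99, -0.8, 0], [0, 0, 0]]
  ]
}}

```text
time: 88.9
tcp_pos: [527.1, -361.8, 159.5]
orientation: [0.5, 0.866, 0.0, -0.0]
contact_force: [0.6, -0.1, -0.6]
opening: 57.1
grasp_force: 0.0
```

Run:
```python
from h import *
im,C=grab('wrist','w8.png'); s=arm.observe(); print(s['tcp_pos'],s['joint_pos'].round(2))
c=proj(C,[[524,-381,94]])[0]; print('expect',c)
u,v=c.astype(int); g=cv2.cvtColor(im,cv2.COLOR_RGB2GRAY)
x0,x1,y0,y1=max(u-75,0),min(u+75,640),max(v-75,0),min(v+75,480)
for i in range(y0,y1,4): print(i,''.join('#' if q<45 else ('.' if q>140 else '-') for q in g[i,x0:x1:2]))
print(x0)
```

```text
[ 526.3693362  -363.43023789  159.37293667] [-0.66  0.19  1.23 -0.    1.72 -1.18]
expect [298.73770785 278.03884558]
203 ---.....................-----------------..................................
207 --.......................------------------....................-...........
211 ..........................-----#################--.........................
215 .....----.................-#########################--.....................
219 .........---............-##############################--...........----...
223 ..........-----......-###################################-.................
227 .........---------.-#######################################--..............
231 .........----------##################---#####################-------------.
235 ........----------###################---######################-------------
239 ........---------####################---#######################------------
243 ........--------#####################---#######################------------
247 ........--------#####################---########################-----------
251 ........--------###
[... 1360 characters left out ...]
--..............---------....---------------------------
323 ###############----------.......................---------------------------
327 ###############--------------....................--------------------------
331 ##############-------------------................--------------------------
335 #############------------------------.............-------------------------
339 #############----------------------------.........-------------------------
343 ############---------------------------------.....-------------------------
347 ###########-------------------------------------...------------------------
351 ##########-----------------------------------------------------------------
223
```

Run:
```python
from h import *
_,C=load('w8.png'); P=plane(C,[(300,231),(300,270),(300,273),(301,317)],94);print(P.round(1).tolist(),np.linalg.norm(P[0]-P[3]))
```

```text
[[511.0, -356.3, 94.0], [522.2, -376.4, 94.0], [523.1, -378.0, 94.0], [537.1, -401.7, 94.0]] 52.4581081730401
```

>>> {"fn": "step_arm", "kwargs": {
  "steps": [
    [[-0.05, -0.04, 0], [0, 0, 0]],
    [[-0.1, -0.08, 0.03], [0, 0, 0]],
    [[-0.14, -0.13, 0.1], [0, 0, 0]],
    [[-0.14, -0.13, 0.2], [0, 0, 0]],
    [[-0.14, -0.13, 0.3], [0, 0, 0]],
    [[-0.14, -0.13, 0.36], [0, 0, 0]],
    [[-0.14, -0.13, 0.4], [0, 0, 0]],
    [[-0.14, -0.13, 0.4], [0, 0, 0]],
    [[-0.14, -0.13, 0.4], [0, 0, 0]],
    [[-0.14, -0.13, 0.4], [0, 0, 0]]
  ]
}}

```text
time: 89.95
tcp_pos: [523.2, -379.5, 120.3]
orientation: [0.5, 0.866, -0.0, 0.001]
contact_force: [0.3, 0.0, 1.2]
opening: 57.0
grasp_force: 0.0
```

Run:
```python
from h import *
im,C=grab('wrist','w9.png'); s=arm.observe(); print(s['tcp_pos'],s['joint_pos'].round(2))
c=proj(C,[[523.3,-379.3,94]])[0]; print('expect',c)
u,v=c.astype(int); g=cv2.cvtColor(im,cv2.COLOR_RGB2GRAY)
x0,x1,y0,y1=max(u-90,0),min(u+90,640),max(v-110,0),min(v+110,480)
for i in range(y0,y1,6): print(i,''.join('#' if q<45 else ('.' if q>140 else '-') for q in g[i,x0:x1:3]))
print(x0)
```

```text
[ 523.22924639 -379.49384988  120.31000567] [-0.68  0.22  1.27  0.    1.65 -1.2 ]
expect [320.25978171 278.68246733]
168 ------------...................-......................------
174 -----------.....-.............--.............--..........---
180 ----.-----......##.--.......................-#..............
186 ---....--.......----........................-...............
192 --.....-.....--------.......................................
198 ...........-----------......--#---...............-..........
204 ...-#.....------------##---########--##-...........-........
210 ......-#-.---------###----#################-..........-#-...
216 ...........------#######--###################...............
222 ............---#########-#####..###############-............
228 ............--################..################............
234 --.........--#################..#################...........
240 --.---------##################..##################--------.-
246 -.--.-------##################..##################-------..-
252 .--.--------##################-.##################----------
258 ----
[... 725 characters left out ...]
----------..#########-....-----.-------#######
330 #######--------------------########...----------------######
336 ######---------------.-.------........----.-----------######
342 ######-------------------.-------..-.----..------------#####
348 #####-----------------------------------.---------------####
354 ####----------------------------------------------------####
360 ####-----------------------------------------------------###
366 ###-------------------------------------------------------##
372 ###################################-##-#################-###
378 ------------------------------------------------------------
384 ------------------------------------------------------------
230
```

Run:
```python
from h import *
_,C=load('w9.png'); e=plane(C,[(321.5,333),(322,244)],94);d=np.array([-.5,.866,0])
print('bar centre',e[0]+30.5*d,'line pt',e[1]); print('disc',plane(C,[(323,252),(266,252),(380,252)],64).round(1).tolist())
```

```text
bar centre [ 522.8704089  -377.34636871   94.        ] line pt [ 515.40386163 -364.00600221   94.        ]
disc [[522.8, -375.6, 64.0], [496.2, -391.0, 64.0], [549.5, -360.2, 64.0]]
```

>>> {"fn": "step_arm", "kwargs": {
  "steps": [
    [[0.014, 0.006, 0.08], [0, 0, 0]],
    [[0.014, 0.006, 0.16], [0, 0, 0]],
    [[0.014, 0.006, 0.24], [0, 0, 0]],
    [[0.014, 0.006, 0.32], [0, 0, 0]],
    [[0.014, 0.006, 0.4], [0, 0, 0]],
    [[0.014, 0.006, 0.46], [0, 0, 0]],
    [[0.014, 0.006, 0.5], [0, 0, 0]],
    [[0.014, 0.006, 0.51], [0, 0, 0]],
    [[0.014, 0.006, 0.51], [0, 0, 0]],
    [[0.014, 0.006, 0.51], [0, 0, 0]]
  ]
}}

```text
time: 91.0
tcp_pos: [523.0, -378.0, 69.1]
orientation: [0.5, 0.866, -0.0, 0.0]
contact_force: [0.4, 0.2, 0.8]
opening: 56.5
grasp_force: 0.0
```

>>> {"fn": "step_arm", "kwargs": {
  "steps": [
    [[0, 0, 0], [0, 0, 0]],
    [[0, 0, 0], [0, 0, 0]],
    [[0, 0, 0], [0, 0, 0]],
    [[0, 0, 0], [0, 0, 0]],
    [[0, 0, 0], [0, 0, 0]],
    [[0, 0, 0], [0, 0, 0]],
    [[0, 0, 0], [0, 0, 0]],
    [[0, 0, 0], [0, 0, 0]],
    [[0, 0, 0], [0, 0, 0]],
    [[0, 0, 0], [0, 0, 0]]
  ],
  "fingers": 255,
  "force": 20
}}

```text
time: 92.0
tcp_pos: [522.9, -377.8, 68.6]
orientation: [0.5, 0.866, 0.0, 0.0]
contact_force: [0.7, -0.1, -0.4]
opening: 14.2
grasp_force: 20.0
```

>>> {"fn": "step_arm", "kwargs": {
  "steps": [
    [[0, 0, 0], [0, 0, 0.1]],
    [[0, 0, 0], [0, 0, 0.2]],
    [[0, 0, 0], [0, 0, 0.3]],
    [[0, 0, 0], [0, 0, 0.4]],
    [[0, 0, 0], [0, 0, 0.5]],
    [[0, 0, 0], [0, 0, 0.6]],
    [[0, 0, 0], [0, 0, 0.7]],
    [[0, 0, 0], [0, 0, 0.8]],
    [[0, 0, 0], [0, 0, 0.9]],
    [[0, 0, 0], [0, 0, 1]]
  ]
}}

```text
time: 93.0
tcp_pos: [523.6, -377.6, 68.7]
orientation: [0.708, 0.707, 0.001, 0.001]
contact_force: [4.0, 1.2, -1.0]
opening: 13.9
grasp_force: 20.0
```

>>> {"fn": "step_arm", "kwargs": {
  "steps": [
    [[0, 0, 0], [0, 0, 0.1]],
    [[0, 0, 0], [0, 0, 0.2]],
    [[0, 0, 0], [0, 0, 0.3]],
    [[0, 0, 0], [0, 0, 0.4]],
    [[0, 0, 0], [0, 0, 0.5]],
    [[0, 0, 0], [0, 0, 0.6]],
    [[0, 0, 0], [0, 0, 0.7]],
    [[0, 0, 0], [0, 0, 0.8]],
    [[0, 0, 0], [0, 0, 0.9]],
    [[0, 0, 0], [0, 0, 1]]
  ]
}}

```text
time: 94.0
tcp_pos: [524.3, -377.8, 68.7]
orientation: [0.866, 0.499, 0.001, 0.001]
contact_force: [6.5, -0.5, -2.0]
opening: 14.0
grasp_force: 20.0
```

>>> {"fn": "step_arm", "kwargs": {
  "steps": [
    [[0, 0, 0], [0, 0, 0.1]],
    [[0, 0, 0], [0, 0, 0.2]],
    [[0, 0, 0], [0, 0, 0.3]],
    [[0, 0, 0], [0, 0, 0.4]],
    [[0, 0, 0], [0, 0, 0.5]],
    [[0, 0, 0], [0, 0, 0.6]],
    [[0, 0, 0], [0, 0, 0.7]],
    [[0, 0, 0], [0, 0, 0.8]],
    [[0, 0, 0], [0, 0, 0.9]],
    [[0, 0, 0], [0, 0, 1]]
  ]
}}

```text
time: 95.0
tcp_pos: [524.8, -378.3, 68.7]
orientation: [0.966, 0.258, 0.002, 0.001]
contact_force: [8.0, -2.3, -4.5]
opening: 13.8
grasp_force: 20.0
```

>>> {"fn": "step_arm", "kwargs": {
  "steps": [
    [[0, 0, 0], [0, 0, 0.12]],
    [[0, 0, 0], [0, 0, 0.24]],
    [[0, 0, 0], [0, 0, 0.36]],
    [[0, 0, 0], [0, 0, 0.48]],
    [[0, 0, 0], [0, 0, 0.6]],
    [[0, 0, 0], [0, 0, 0.72]],
    [[0, 0, 0], [0, 0, 0.84]],
    [[0, 0, 0], [0, 0, 0.94]],
    [[0, 0, 0], [0, 0, 1]],
    [[0, 0, 0], [0, 0, 1]]
  ]
}}

```text
time: 96.0
tcp_pos: [525.0, -379.0, 68.7]
orientation: [1.0, -0.0, 0.003, 0.002]
contact_force: [9.7, -4.7, -5.0]
opening: 14.2
grasp_force: 20.0
```

Next I'll release, rise clear of the dial and check everything numerically.

>>> {"fn": "step_arm", "kwargs": {
  "steps": [
    [[0, 0, 0], [0, 0, 0]],
    [[0, 0, 0], [0, 0, 0]],
    [[0, 0, 0], [0, 0, 0]],
    [[0, 0, 0], [0, 0, 0]],
    [[0, 0, -0.1], [0, 0, 0]],
    [[0, 0, -0.25], [0, 0, 0]],
    [[0, 0, -0.45], [0, 0, 0]],
    [[0, 0, -0.65], [0, 0, 0]],
    [[0, 0, -0.85], [0, 0, 0]],
    [[0, 0, -1], [0, 0, 0]]
  ],
  "fingers": 90
}}

```text
time: 97.0
tcp_pos: [523.3, -378.2, 172.2]
orientation: [1.0, 0.0, 0.001, 0.001]
contact_force: [0.3, -0.1, 0.5]
opening: 56.7
grasp_force: 0.0
```

>>> {"fn": "step_arm", "kwargs": {
  "steps": [
    [[0, 0, -0.05], [0, 0, 0]],
    [[0, 0, -0.05], [0, 0, 0]],
    [[0, 0, -0.05], [0, 0, 0]],
    [[0, 0, -0.05], [0, 0, 0]],
    [[0, 0, -0.05], [0, 0, 0]],
    [[0, 0, -0.05], [0, 0, 0]],
    [[0, 0, -0.05], [0, 0, 0]],
    [[0, 0, -0.05], [0, 0, 0]],
    [[0, 0, -0.05], [0, 0, 0]],
    [[0, 0, -0.05], [0, 0, 0]]
  ]
}}

```text
time: 98.0
tcp_pos: [522.8, -377.9, 173.7]
orientation: [1.0, 0.0, 0.0, 0.0]
contact_force: [-0.5, 0.1, -0.4]
opening: 57.0
grasp_force: 0.0
```

Run:
```python
from h import *
im,C=grab('wrist','w10.png'); s=arm.observe(); print(s['tcp_pos'],s['contact_force'].round(1),s['opening'])
u,v=proj(C,[[524.5,-378.5,94]])[0].astype(int); g=cv2.cvtColor(im,cv2.COLOR_RGB2GRAY)
for i in range(v-80,v+60,5): print(i,''.join('#' if q<45 else ('.' if q>140 else '-') for q in g[i,u-75:u+75:3]))
t,T=grab('top','t10.png'); S_,S=grab('side','s10.png')
G=cv2.cvtColor(t,cv2.COLOR_RGB2GRAY); GS=cv2.cvtColor(S_,cv2.COLOR_RGB2GRAY)
o,_=load('t4.png')
# castings in tray: plug tops dark inside bright rim; print gray profile at expected plugs
for n,P in dict(A=(659,290),B=(584,273),C=(648,201),D=(586,201)).items():
    q=proj(T,[[*P,92]])[0]; a,b=q.round().astype(int); print(n,q.round(1)); print(G[b-6:b+7:2,a-8:a+9:2])
q=proj(S,[[540,403,46]])[0].astype(int); print('pad down',GS[q[1]-2:q[1]+3,q[0]-3:q[0]+4].mean())
```

```text
[ 522.80941431 -377.84453655  173.69202647] [0.2 0.  0.1] 57.358642517909345
162 ..------------------------------------------------
167 ..-----------------------------------#------------
172 ..------------------------------------------------
177 -.------------------------------------------------
182 -----------------------#####----------------------
187 ------------------###############-----------------
192 -----##---------####################---------#----
197 --------------#######################--------.----
202 ------------##--------###--############-----------
207 ..----------#############-##############----------
212 ..---------##############-##############----------
217 .....-----#####-------###-###############...--....
222 ..........####--------###-#############-#.........
227 .-........------------###-#############--.........
232 ..........------------###-###########----.........
237 ..........------------###-#########-----#.........
242 ..........------------#----########------.........
247 ...........---------###---######--------..........
252 ............-------####-#####
[... 1002 characters left out ...]
 115 216 142]
 [233 233 228 227 171 176 220 195  99]
 [230 231 227 203 208 202 137 106 109]]
C [241.1 197.1]
[[226 226 227 224 223 214 219 163 161]
 [225 225 223 200 119 108 117 193 140]
 [226 226 225 143 105 105 105 125 184]
 [225 225 224 121 107 107 106 122 207]
 [228 227 223 187 112 108 110 180 169]
 [229 229 177 218 214 171 213 217 108]
 [229 227 152 166 157 186 148 100 108]]
D [241.1 221.7]
[[231 231 230 209 223 220 223 150  88]
 [230 229 227 203 122 107 121 208 155]
 [230 229 228 146 107 107 108 128 220]
 [231 229 221 136 108 109 110 127 223]
 [231 230 229 175 111 109 110 183 177]
 [232 231 220 224 217 150 212 224 118]
 [232 231 229 220 183 198 162 113 112]]
pad down 31.885714285714286
```

```bash
python3 -c "
from plant import arm
print(arm.finish_job())"
```

```text
the job is handed in; nothing more can be done
None
```

The job is done and handed in at about 98 s: the cover is flat in the parts box, all four castings stand in the tray, the cross is under the probe tip (within about 1 mm when last measured), the lever is caught down, and the dial rests on click six; the hand-in returned no verdict.

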